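Bolt the walnut blanks into the finishing fixture

TASK

Get the walnut blanks that lie on the bench ready for finishing: seat each one flat in a nest of its own in the aluminium fixture, and hold it there with a quarter-turn T-bolt from the rack in the parts chest, dropped through the blank and the fixture until its flange sits on the wood and then turned a quarter turn so that its head locks crosswise under the slot. Slide the clear cover over the rack past its neighbour to get at the bolts, leave bolts you do not need in the rack, and when the blanks are held slide both covers fully shut. Leave the spirit level, the screwdriver and the jar where they are.

Things in the scene. Friction and masses are not known exactly. Their poses are not given: they have to be found in the camera images.
- blank0: Walnut fore-end blank (2 or 3 of three present, else None), 120 (x) x 44 (y) x 28 mm high, +x end rounded, about 90 g, lying flat. A slot 46 (x) x 20 (y) mm goes right through its middle. Origin: centre of the slot, on the underside. Goes in any nest, either way round; held across the 44 mm with fingertips 9 mm or more above the underside, they clear the nest's rim
- blank1: Walnut fore-end blank (2 or 3 of three present, else None), 120 (x) x 44 (y) x 28 mm high, +x end rounded, about 90 g, lying flat. A slot 46 (x) x 20 (y) mm goes right through its middle. Origin: centre of the slot, on the underside. Goes in any nest, either way round; held across the 44 mm with fingertips 9 mm or more above the underside, they clear the nest's rim
- blank2: Walnut fore-end blank (2 or 3 of three present, else None), 120 (x) x 44 (y) x 28 mm high, +x end rounded, about 90 g, lying flat. A slot 46 (x) x 20 (y) mm goes right through its middle. Origin: centre of the slot, on the underside. Goes in any nest, either way round; held across the 44 mm with fingertips 9 mm or more above the underside, they clear the nest's rim
- bolt0: T-bolt, about 140 g; all alike. Origin: centre of its flange's underside, z up. Flange 40 mm across, 6 thick; on it a black bar handle 46 (x) x 14 (y) x 28 mm, top 34 above the origin. Below: 9 mm shank, then the T-head 30 (x) x 9 (y) x 8 mm, 41 to 49 below the origin. Head and handle lie the same way (x). Starts hanging by its flange in a rack slot; lifts straight out
- bolt1: T-bolt, about 140 g; all alike. Origin: centre of its flange's underside, z up. Flange 40 mm across, 6 thick; on it a black bar handle 46 (x) x 14 (y) x 28 mm, top 34 above the origin. Below: 9 mm shank, then the T-head 30 (x) x 9 (y) x 8 mm, 41 to 49 below the origin. Head and handle lie the same way (x). Starts hanging by its flange in a rack slot; lifts straight out
- bolt2: T-bolt, about 140 g; all alike. Origin: centre of its flange's underside, z up. Flange 40 mm across, 6 thick; on it a black bar handle 46 (x) x 14 (y) x 28 mm, top 34 above the origin. Below: 9 mm shank, then the T-head 30 (x) x 9 (y) x 8 mm, 41 to 49 below the origin. Head and handle lie the same way (x). Starts hanging by its flange in a rack slot; lifts straight out
- fixture: Fixed aluminium fixture, 153 (x) x 265 (y) x 32 mm high, origin: centre of underside. Three nests 88 mm apart along y, each 125 (x) x 49 (y), 6 mm deep, with a slot 40 (x) x 15 (y) mm through its 10 mm floor; under it a hollow 16 high, 49 wide where the bolt's head turns freely. Seated: flange underside 54 mm above the bench, 3 mm of play under the floor. Locked: bolt x along fixture y
- nest0 (a point): Centre of the floor (26 mm above the bench) of the left (+y) nest of the fixture; x along the slot and the nest's length
- nest1 (a point): Centre of the floor (26 mm above the bench) of the middle nest of the fixture; x along the slot and the nest's length
- nest2 (a point): Centre of the floor (26 mm above the bench) of the right (-y) nest of the fixture; x along the slot and the nest's length
- chest: Plywood parts chest, fixed, 330 long (x) x 210 wide (y) x 118 mm high over its tracks, walls 10 mm, inner floor 8 mm above the bench. Origin: centre of its underside. Its -x half is nearer the robot. Two clear covers slide along its x on two tracks, one above the other
- near_cover (a joint): Clear cover 164 mm long over the chest's near (-x) half, on the upper track, its top 113.5 mm above the bench. Slide in m: 0 shut, 0.11 fully open; it opens towards the chest's +x, over the other cover, and stays where it is left (1.5 N of friction). Starts 0 to 30 mm ajar
- far_cover (a joint): Clear cover 164 mm long over the chest's far (+x) half, on the lower track, its top 105 mm above the bench. Slide in m: 0 shut, 0.11 fully open; it opens towards the chest's -x, under the other cover, and stays where it is left (1.5 N of friction). Starts 0 to 30 mm ajar
- near_pull (a point): Middle of the near cover's wooden pull, a bar 70 long (across the chest, y) x 14 wide (x) x 24 mm high standing on the cover from 113.5 to 137.5 mm above the bench; moves with the cover
- far_pull (a point): Middle of the far cover's wooden pull, a bar 70 long (across the chest, y) x 14 wide (x) x 30 mm high standing on the cover from 105 to 135 mm above the bench; moves with the cover
- rack: Plywood bolt rack, fixed in the near or the far half of the chest (88 mm from the chest's middle along its x), 110 (x) x 178 (y) x 52 mm high; its top is 60 mm above the bench. Origin: centre of its underside, 8 mm above the bench. Three slots 38 long (x) x 18 wide (y) mm, 54 mm apart along y, a T-bolt hanging in each
- tray: Wooden tray with sanding corks and brass pins, fixed in the other half of the chest; not needed. 110 x 178 x 45 mm, origin: centre of its underside
- level: Blue spirit level, 22 x 150 x 42 mm, standing on the bench; leave alone. Origin: centre of its underside
- screwdriver: Screwdriver lying on the bench; leave alone
- jar: Amber glass jar, 60 mm across, 75 mm high; leave alone. Origin: centre of its underside
Things that resemble listed ones, but are neither listed nor needed, are in the scene too. Leave any pink, purple or turquoise look-alike of the blank2 alone.

How it is judged:
By the outcome, as a careful person would: the job done as asked, in the order asked, and still so for the second after the job is handed in, with the robot touching nothing.
Of blank0, blank1, blank2 only 2 to 3 are there at a start; the rules pass over those that are not, and their reading is None.
At some moment in a run one of blank0, blank1, blank2 may be knocked a few centimetres aside while the robot is not near it.
It also fails if it takes over 210 s, if anything falls off the work surface, if the arm or the gripper's body presses on something with over 40 N, if the wrist force passes 120 N, or if a joint passes its speed limit or range.

ROBOT

A 6-joint arm with a two-finger parallel gripper is mounted at the origin on the work surface. World frame = base frame: x ahead of the robot, y to its left, z up, the work surface at z = 0. Lengths are in m, angles in rad, forces in N, time in s.
With the tool pointing down it reaches from about 0.35 to 0.975 m from the base axis. Payload 4.9 kg.
Tool frame: the origin (TCP) lies between the finger pads; the fingertips stand 25 mm ahead of it and the grasp point (between the pads) lies 6 mm ahead of it; z points along the fingers, y is the line along which they close (so a half turn about z gives the same grasp; the last joint's range is limited). The gripper opens to 85 mm and grips with 20 to 120 N. Pads are 22 mm wide; open, the fingers measure 114 mm over their backs; the gripper's body (76 mm by 85 mm) begins 54 mm behind the grasp point. The pads swing forward as they close: fully open they stand 13 mm farther back than shut.
Start: joints at [-1.323, 0.053, 1.613, -0, 1.476, -0.119], TCP at [0.224, -0.583, 0.256] pointing down, gripper open.
Joint ranges: [-3.01, 3.01], [-1.01, 2.22], [0.06, 2.58], [-1.02, 4.17], [0.09, 2.62], [-3.14, 3.14]. Speed limits (rad/s): [2.57, 2.57, 3.14, 3.14, 3.14, 3.14].

INTERFACE

Orientations are given as a unit quaternion [x, y, z, w].
In Python, from rig import manip gives the robot as it stands.
- The arm moves only by the tool send_rows, never from a script. Its argument "deltas" is a list of rows, each a list of 5 numbers: the shift along the tool's x, y, z scaled (see below), then the turn about the tool's z scaled (see below), then the closure in counts, from 0 (fully open) to 255 (shut). In form: [[dx, dy, dz, twist, jaw], ...]. A call has exactly 10 rows; each row is the pose to reach, as a shift and turn from the pose commanded when the call began, along the tool's axes at that moment, turning the shorter way round; what a row does not reach only later rows make up. The controller multiplies each number of a shift by 0.3 m and each number of a turn by 360 degrees. A row lasts 1/12 s, in which the tool goes at most 41.7 mm and 7.16 degrees, less where a joint would pass 70% of its speed; a pose out of reach is approached as far as the arm can. A call with a number of a shift or a turn outside -1 to 1 is refused whole. A call with a gripper value outside its range is refused whole. The fingers move at their own pace and stop on an object; the grip force is fixed at half the most. Time passes only in rows, so rows that repeat a pose let the fingers close, or fill a call up. It gives the time, the measured TCP pose, the force, the opening and the grip force at its end, in the units of the state.
- manip.get_obs(): the state, without advancing time (a new reading comes with each control period).
- manip.snapshot(name): name is "scene" or "top" or "wrist"; returns a dict with "frame" (384x512x3 uint8, red, green, blue), "range_z" (384x512 float32, m along the optical axis (not along the pixel's ray), 0 where there is no reading), "fx", "fy", "cx", "cy" (pixels), "cam_to_world" (4x4, takes a point from camera to world coordinates). Camera axes: x right, y up, looking along -z (the intrinsics and any distortion apply to the point x, -y, -z); pixel columns grow to the right and rows downward; lengths in m; the calibration is good to about 2 mm. A picture is of the moment at which its call begins.
- manip.hand_in(): hands the job in; it is judged then, once.
The state is a dict: "t": time; "qpos": joint angles; "dq": joint speeds; "joint_efforts": joint torques, N m; "ee_pos": TCP position; "ee_rot": TCP orientation; "ft_force": force on the tool from outside, world axes, zero at the start; "moment": the same for the moment, N m; "finger_gap": finger opening in m; "finger_force": force on a finger pad.
Only numpy, scipy, OpenCV 4.12 (cv2) and the standard library are available. Lean on these libraries where they do the work, as an engineer would, in place of code of your own. Each camera call takes 0.05 s, during which the arm holds its last target. There are 200 camera calls.

## Working session

There is one attempt and no reset: what is moved stays moved. The work goes in short steps, Python scripts to look and compute and a tool call to move; the robot and the scene stay as the last step left them, time stands still between calls to the robot, and variables do not carry over. Pictures are saved under pics/ and viewed, at most 14 in all, crops included, and the job is handed in when it is done.

Besides the shell and the picture viewer there is one more tool, called by a JSON object that holds its "method" and its "body". send_rows: Moves the arm, as the interface text tells. Its arguments: {"type":"object","properties":{"deltas":{"type":"array","items":{"type":"array","items":{"type":"number"}}}},"required":["deltas"]}

```bash
mkdir -p pics; ls; cat > h.py <<'E'
import numpy as np, cv2
from rig import manip
def snap(n,save=None):
    s=manip.snapshot(n)
    np.savez('/tmp/%s.npz'%n,**s)
    if save: cv2.imwrite('pics/'+save,cv2.cvtColor(s['frame'],cv2.COLOR_RGB2BGR))
    return s
def pts(s):
    "world points per pixel from depth"
    z=s['range_z'];v,u=np.mgrid[:z.shape[0],:z.shape[1]]
    p=np.stack([(u-s['cx'])/s['fx']*z,-(v-s['cy'])/s['fy']*z,-z,np.ones_like(z)],-1)
    return (p@np.asarray(s['cam_to_world']).T)[...,:3]
def ray(s,u,v,h):
    "pixel onto plane z=h"
    T=np.asarray(s['cam_to_world']);d=T[:3,:3]@np.array([(u-s['cx'])/s['fx'],-(v-s['cy'])/s['fy'],-1]);o=T[:3,3]
    return o+d*(h-o[2])/d[2]
E
python3 - <<'E'
from h import *
for n in ('top','scene'):
    s=snap(n,n+'0.png'); print(n,s['fx'],s['cx'],s['cy'],np.round(s['cam_to_world'],3).tolist(),(s['range_z']>0).mean())
o=manip.get_obs();print({k:np.round(v,3) for k,v in o.items()})
E
```

```text
pics
top 410.1597532315553 257.4384976968423 194.4311222145041 [[0.002, 0.988, -0.155, 0.355], [-1.0, 0.003, 0.007, -0.088], [0.007, 0.155, 0.988, 1.33], [0.0, 0.0, 0.0, 1.0]] 0.9960072835286459
scene 349.18917515183114 251.24617150355184 194.63717992725694 [[-0.854, -0.425, 0.299, 0.873], [0.52, -0.701, 0.489, 0.447], [0.003, 0.573, 0.82, 1.012], [0.0, 0.0, 0.0, 1.0]] 0.9958445231119791
{'t': np.float64(0.1), 'qpos': array([-1.323,  0.053,  1.614,  0.   ,  1.476, -0.119]), 'dq': array([ 0.001, -0.002, -0.004, -0.001, -0.001,  0.001]), 'joint_efforts': array([ 0.0000e+00, -3.9490e+01, -3.7136e+01, -0.0000e+00,  4.0000e-03,
       -0.0000e+00]), 'ee_pos': array([ 0.224, -0.583,  0.255]), 'ee_rot': array([ 0.983,  0.182, -0.   , -0.001]), 'ft_force': array([-1.112, -0.045, -0.535]), 'moment': array([-0.047, -0.014, -0.018]), 'finger_force': np.float64(0.0), 'finger_gap': np.float64(0.086)}
```

View pics/top0.png

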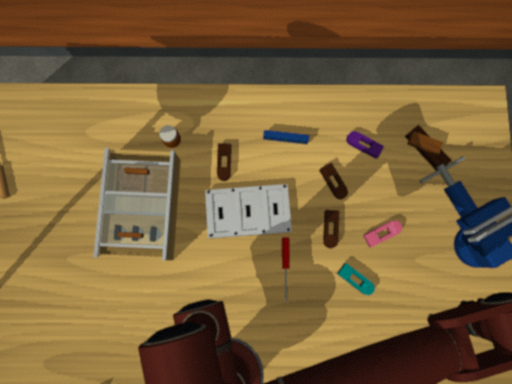

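View pics/scene0.png

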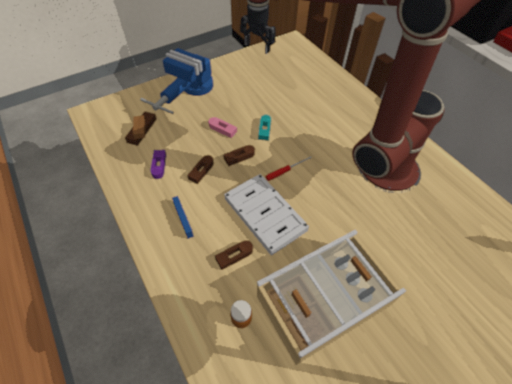

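The top view shows three walnut blanks at (224,162), (334,182) and (331,228). The purple (365,144), pink (383,233) and turquoise (355,278) ones are look-alikes. The brown item at (430,148) is a hand plane. The fixture is at (248,210). The chest is at (137,205), with the bolts in its near half at about (137,233). Next I measure and confirm with a crop.

```bash
cat >> h.py <<'E'
def comps(s,mask,amin=60):
    n,l,st,c=cv2.connectedComponentsWithStats(mask.astype(np.uint8))
    return [(l==i) for i in range(1,n) if st[i,4]>=amin]
def rect(P):
    "min-area rect of Nx3 points in xy -> centre, (long,short), angle of long axis deg"
    (c,(w,h),a)=cv2.minAreaRect((P[:,:2]*1000).astype(np.float32))
    if w<h: w,h,a=h,w,a+90
    return np.round(c,1),np.round((w,h),1),round((a+90)%180-90,1)
def blanks(s):
    P=pts(s);H=cv2.cvtColor(s['frame'],cv2.COLOR_RGB2HSV).astype(int)
    v=s['frame'].max(-1)
    m=(P[...,2]>.018)&(P[...,2]<.075)&(v<110)&(P[...,0]>.3)&(P[...,1]<.3)&(P[...,1]>-.45)
    return [(np.round(np.median(np.argwhere(k),0)),rect(P[k]),round(np.median(P[k][:,2]),4),k.sum(),s['frame'][k].mean(0).round()) for k in comps(s,m)]
E
python3 - <<'E'
from h import *
for n in('top','scene'):
    s=dict(np.load('/tmp/%s.npz'%n));P=pts(s);f=s['frame'].astype(int)
    print(n);
    for b in blanks(s): print(b)
    m=(f.min(-1)>130)&(P[...,2]>.022)&(P[...,2]<.045)&(P[...,1]<.25)&(P[...,1]>-.25)&(P[...,0]>.2)
    for k in comps(s,m,300): print('fix',rect(P[k]),np.median(P[k][:,2]),k.sum())
    m=(P[...,2]>.095)&(P[...,2]<.15)&(P[...,1]>.1)&(P[...,0]>.25)&(P[...,0]<.9)
    for k in comps(s,m,30): print('hi',rect(P[k]),np.percentile(P[k][:,2],[5,50,95]).round(4),k.sum())
    m=(P[...,2]>.122)&(P[...,2]<.15)&(P[...,1]>.1)&(P[...,0]>.25)&(P[...,0]<.9)
    for k in comps(s,m,8): print('pull',np.median(np.argwhere(k),0),rect(P[k]),np.percentile(P[k][:,2],[5,50,95]).round(4),k.sum())
t=cv2.imread('pics/top0.png')
a=cv2.resize(t[140:265,85:185],None,fx=4,fy=4,interpolation=3);b=cv2.resize(t[120:245,200:300],None,fx=4,fy=4,interpolation=3)
c=cv2.imread('pics/scene0.png')[225:355,250:410]
cv2.imwrite('pics/c1.png',np.hstack([a,cv2.resize(c,(400,500),interpolation=3)]))
E
```

```text
top
(array([142., 174.]), (array([735.6, 180.4]), array([58.2, 28.6]), -54.1), np.float64(0.044), np.int64(110), array([74., 45., 21.]))
(array([136., 288.]), (array([ 752.5, -189.2]), array([148.8,  24.3]), 83.4), np.float64(0.0394), np.int64(326), array([27., 56., 96.]))
(array([138., 357.]), (array([ 744.5, -427.8]), array([71.1, 47.9]), 62.3), np.float64(0.0267), np.int64(183), array([78., 31., 99.]))
(array([162., 224.]), (array([668.7,  14.1]), array([119.9,  42.9]), -0.5), np.float64(0.0266), np.int64(389), array([60., 34., 16.]))
(array([158., 151.]), (array([673.6, 243.3]), array([112.8,   3.2]), 87.7), np.float64(0.0478), np.int64(142), array([83., 67., 37.]))
(array([208., 174.]), (array([516.6, 166.3]), array([326.7,   2.6]), -2.3), np.float64(0.0475), np.int64(386), array([69., 56., 30.]))
(array([181., 334.]), (array([ 604.7, -346.7]), array([120.6,  45.3]), 28.5), np.float64(0.0264), np.int64(434), array([48., 28., 13.]))
(array([228., 331.]), (array([ 450.9, -331.2]), array([118.9,  45.2]), -1.8), np.float64(0.0269), np.int64(443), array([55., 31., 14.]))
(array([252.
[... 818 characters left out ...]
,  46.2]), 0.2), np.float64(0.0285), np.int64(461), array([77., 48., 31.]))
(array([314., 270.]), (array([682.6, 232. ]), array([134.9,   1.7]), 87.5), np.float64(0.0464), np.int64(200), array([99., 84., 58.]))
(array([323., 238.]), (array([762. , 207.8]), array([52.9, 20.6]), -43.9), np.float64(0.044), np.int64(91), array([91., 60., 33.]))
fix (array([506.2, -62.7]), array([267.5, 155. ]), -85.6) 0.030304035033384746 2910
hi (array([518.8, 273.8]), array([332.3, 211.4]), -2.4) [0.101  0.1131 0.1208] 8729
pull [268. 361.] (array([424.3, 278.9]), array([68.6, 15.3]), 87.8) [0.1244 0.1371 0.1405] 194
pull [302. 301.] (array([615.6, 270.5]), array([70.1, 14.8]), 88.1) [0.1247 0.1352 0.1379] 192
```

View pics/c1.png

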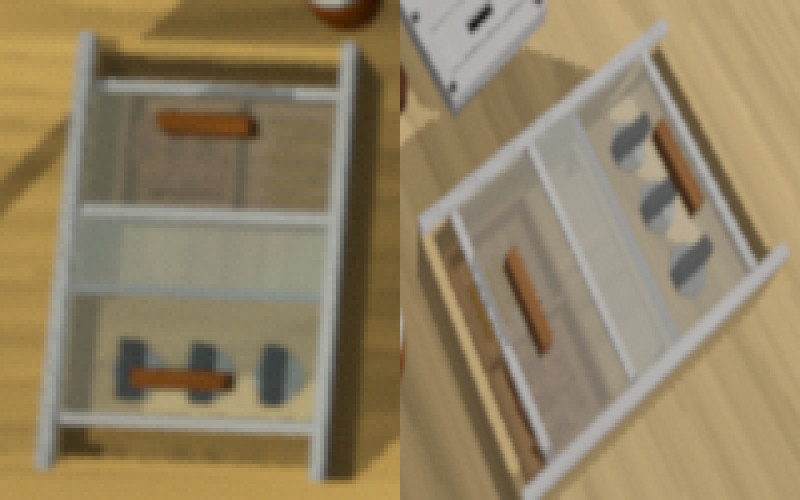

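The crop confirms the rack with three dark bolts in the chest's near half, under the near cover. Its pull is at crop (180,378), and the far pull is at (205,124). First move: go above the blank at (331,228).

```bash
cat >> h.py <<'E'
from scipy.spatial.transform import Rotation as Ro
def pose():
    o=manip.get_obs();R=Ro.from_quat(o['ee_rot']).as_matrix()
    return np.array(o['ee_pos'])*1000,np.degrees(np.arctan2(R[1,0],R[0,0])),o
def go(*tg,start=None):
    "targets (x,y,z mm,psi deg): prints tool deltas for successive calls"
    if start: p,a=np.array(start[:3],float),start[3]
    else:
        p,a,o=pose();print('t %.1f pose'%o['t'],p.round(1),round(a,2),'q6 %.2f gap %.4f F'%(o['qpos'][5],o['finger_gap']),o['ft_force'].round(1),round(float(o['finger_force']),1))
    for x,y,z,psi in tg:
        d=np.array([x,y,z])-p;c,s=np.cos(np.radians(a)),np.sin(np.radians(a))
        print((x,y,z,psi),'->',np.round([(c*d[0]+s*d[1])/300,(s*d[0]-c*d[1])/300,-d[2]/300,-((psi-a+180)%360-180)/360],4).tolist())
        p=np.array([x,y,z],float);a=psi
E
python3 -c "
from h import *
go((440,-325,256,-2.5),(451.5,-329.5,150,-2.5))"
```

```text
t 0.1 pose [ 224.  -582.9  255.2] 21.02 q6 -0.12 gap 0.0855 F [-1.1 -0.  -0.5] 0.0
(440, -325, 256, -2.5) -> [0.9804, -0.5443, -0.0028, 0.0653]
(451.5, -329.5, 150, -2.5) -> [0.039, 0.0133, 0.3533, -0.0]
```

{"method": "send_rows", "body": {"deltas": [[0.98,-0.544,0,0.065,0],[0.98,-0.544,0,0.065,0],[0.98,-0.544,0,0.065,0],[0.98,-0.544,0,0.065,0],[0.98,-0.544,0,0.065,0],[0.98,-0.544,0,0.065,0],[0.98,-0.544,0,0.065,0],[0.98,-0.544,0,0.065,0],[0.98,-0.544,0,0.065,0],[0.98,-0.544,0,0.065,0]]}}

```text
t: 0.93
ee_pos: [0.4411, -0.3236, 0.2559]
ee_rot: [1.0, -0.019, -0.0, -0.0]
ft_force: [0.9, 0.2, -0.5]
finger_gap: 0.0855
finger_force: 0.0
```

{"method": "send_rows", "body": {"deltas": [[0.039,0.013,0.1,0,0],[0.039,0.013,0.1,0,0],[0.039,0.013,0.1,0,0],[0.039,0.013,0.1,0,0],[0.039,0.013,0.1,0,0],[0.039,0.013,0.1,0,0],[0.039,0.013,0.1,0,0],[0.039,0.013,0.1,0,0],[0.039,0.013,0.1,0,0],[0.039,0.013,0.1,0,0]]}}

```text
t: 1.77
ee_pos: [0.4516, -0.33, 0.2266]
ee_rot: [1.0, -0.021, 0.0, 0.0]
ft_force: [0.1, 0.0, -0.1]
finger_gap: 0.0852
finger_force: 0.0
```

Batching works. Now a wrist view over the blank.

```bash
python3 -c "
from h import *
s=snap('wrist','w1.png');P=pts(s);print(np.round(s['cam_to_world'],3).tolist(),s['fx'])
for b in blanks(s): print(b)
m=(P[...,2]>.02)&(P[...,2]<.036)
for k in comps(s,m,200): print(np.median(np.argwhere(k),0),rect(P[k]),k.sum(),s['frame'][k].mean(0))
go()"
```

```text
[[-0.042, 0.96, 0.278, 0.523], [-0.999, -0.041, -0.011, -0.332], [0.001, -0.279, 0.96, 0.344], [0.0, 0.0, 0.0, 1.0]] 316.91580086418037
(array([ 34., 289.]), (array([ 587.1, -356.9]), array([77.3, 44.2]), 29.2), np.float64(0.0279), np.int64(2939), array([63., 33., 19.]))
(array([104., 120.]), (array([ 519. , -196.6]), array([150.8,   2.1]), 4.5), np.float64(0.0239), np.int64(786), array([97., 92., 90.]))
(array([32., 88.]), (array([ 587.5, -181.7]), array([10.1,  8.3]), 86.9), np.float64(0.0349), np.int64(105), array([69., 70., 70.]))
(array([44.,  4.]), (array([ 581.2, -104.9]), array([8.7, 6.3]), -24.2), np.float64(0.0346), np.int64(90), array([66., 66., 66.]))
(array([112.,  48.]), (array([ 514.1, -127.9]), array([122.8,   2.5]), 4.8), np.float64(0.0286), np.int64(227), array([103.,  99.,  96.]))
(array([116.,  72.]), (array([ 515.6, -144.8]), array([37.1,  1.7]), 4.8), np.float64(0.021), np.int64(119), array([99., 94., 92.]))
(array([163., 262.]), (array([ 453.2, -331.6]), array([119.8,  43. ]), -3.8), np.float64(0.028), np.int64(3936), array([81., 42., 23.]))
(array([182., 125.]
[... 431 characters left out ...]
.7, 44.3]), 29.2) 2958 [64.26808654 34.11088573 19.32927654]
[118.  59.] (array([ 514., -125.]), array([153.3, 145.7]), 4.5) 20045 [201.2517336  194.85402844 190.39840359]
[163. 262.] (array([ 452.3, -331.2]), array([121.6,  44. ]), -3.8) 4071 [82.66642103 43.79734709 24.4532056 ]
[175. 425.] (array([ 440.4, -498.8]), array([121.4,  45.5]), -63.5) 4466 [222.86923421 116.95409763 144.16905508]
[226. 131.] (array([ 393.6, -185.7]), array([66.5, 22.5]), -0.4) 995 [158.24120603  18.94773869  14.86331658]
[297.  324.5] (array([ 294.8, -404.7]), array([115.,  45.]), 52.6) 2860 [ 22.18041958 146.38776224 137.08146853]
t 1.8 pose [ 451.6 -330.   226.5] -2.38 q6 0.85 gap 0.0856 F [-0.5 -1.2  0.7] 0.0
```

View pics/w1.png

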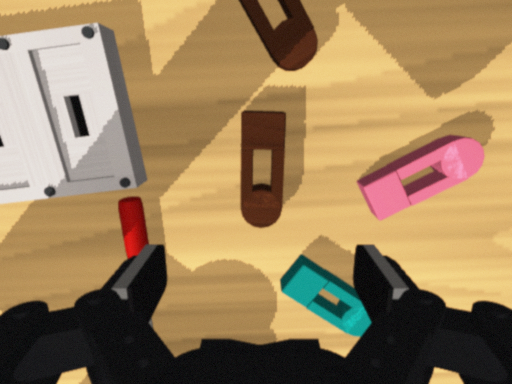

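The wrist view shows the walnut blank at (262,163) and the fixture on the left. I hover over the fixture to measure the nests with the same camera.

```bash
python3 -c "
from h import *
go((555,-64,227,4.6))"
```

```text
t 1.8 pose [ 451.6 -330.   226.5] -2.38 q6 0.85 gap 0.0856 F [-0.5 -1.2  0.7] 0.0
(555, -64, 227, 4.6) -> [0.3076, -0.9003, -0.0018, -0.0194]
```

{"method": "send_rows", "body": {"deltas": [[0.308,-0.9,0,-0.019,0],[0.308,-0.9,0,-0.019,0],[0.308,-0.9,0,-0.019,0],[0.308,-0.9,0,-0.019,0],[0.308,-0.9,0,-0.019,0],[0.308,-0.9,0,-0.019,0],[0.308,-0.9,0,-0.019,0],[0.308,-0.9,0,-0.019,0],[0.308,-0.9,0,-0.019,0],[0.308,-0.9,0,-0.019,0]]}}

```text
t: 2.65
ee_pos: [0.555, -0.0642, 0.2262]
ee_rot: [0.999, 0.039, -0.0, 0.0]
ft_force: [0.2, -0.6, 0.1]
finger_gap: 0.0851
finger_force: 0.0
```

```bash
cat >> h.py <<'E'
def nests(s):
    P=pts(s);f=s['frame'].astype(int)
    top=(P[...,2]>.0295)&(P[...,2]<.036)&(f.min(-1)>60)
    big=max(comps(s,(P[...,2]>.018)&(P[...,2]<.036)&(f.min(-1)>60),500),key=lambda k:k.sum())
    print('fixture',rect(P[big]))
    # slots: dark holes inside
    hull=cv2.convexHull(np.argwhere(big)[:,::-1].astype(np.int32));hm=np.zeros(big.shape,np.uint8);cv2.fillConvexPoly(hm,hull,1)
    hm=cv2.erode(hm,np.ones((9,9)))
    for k in comps(s,(hm>0)&(f.max(-1)<70),40):
        uv=np.argwhere(k)[:,::-1]
        print('hole',uv.mean(0).round(),rect(np.array([ray(s,u,v,.026) for u,v in uv])),k.sum())
E
python3 -c "
from h import *
go();s=snap('wrist','w2.png');nests(s)
for b in blanks(s): 
  if b[3]>1000: print(b)"
```

```text
t 2.6 pose [555.  -64.2 226.2] 4.49 q6 1.24 gap 0.0851 F [ 0.2 -0.6  0.1] 0.0
fixture (array([509.1, -64.5]), array([265.8, 154.2]), -85.3)
hole [133. 151.] (array([567.2,  65.6]), array([9. , 6.9]), -60.0) 60
hole [213. 151.] (array([573.4, -14.7]), array([7.8, 7.2]), -61.2) 52
hole [382. 151.] (array([ 586.8, -184.5]), array([8.1, 7.5]), -37.3) 59
hole [302. 151.] (array([ 580.6, -104.7]), array([7.1, 6.1]), -85.5) 47
hole [176. 213.] (array([503.4,  22.4]), array([35.1, 11.7]), 4.3) 348
hole [258. 213.] (array([510.1, -64.6]), array([35.1, 11.9]), 4.4) 380
hole [339. 213.] (array([ 516.9, -151.2]), array([35.1, 11. ]), 4.4) 330
hole [156. 255.] (array([452.5,  39.5]), array([35.2, 22.6]), 47.4) 371
hole [362. 254.] (array([ 467.8, -185.5]), array([30. , 18.7]), 1.5) 255
(array([ 59., 184.]), (array([659.8,  15.4]), array([99. , 43.8]), -0.7), np.float64(0.0279), np.int64(4242), array([67., 34., 18.]))
(array([172.,  20.]), (array([523.6, 167.5]), array([316.1,   3.9]), -2.4), np.float64(0.0444), np.int64(10759), array([85., 66., 40.]))
(array([267., 488.]), (array([ 460.4, -331.2]), array([106.5,  46.3]), -3.3), np.float64(0.0277), np.int64(2935), array([47., 24., 13.]))
```

View pics/w2.png

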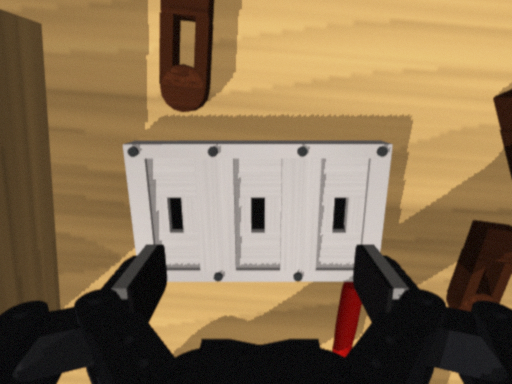

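Wrist-frame nest centres come out at about (501.3,23.2), (508.3,-64.5) and (515.3,-152.2), yaw 4.5°. The blank at the top of the view (185,60) goes to the left nest first.

```bash
python3 -c "
from h import *
go((670.3,15.5,100,-.5),(670.3,15.5,35,-.5),(670.3,15.5,110,-.5),(501.3,23.2,110,4.5),(501.3,23.2,63,4.5))"
```

```text
t 2.7 pose [554.9 -64.8 226.2] 4.42 q6 1.24 gap 0.0853 F [-0.4  0.5 -0.2] 0.0
(670.3, 15.5, 100, -0.5) -> [0.4041, -0.2372, 0.4207, 0.0137]
(670.3, 15.5, 35, -0.5) -> [0.0, -0.0, 0.2167, -0.0]
(670.3, 15.5, 110, -0.5) -> [0.0, -0.0, -0.25, -0.0]
(501.3, 23.2, 110, 4.5) -> [-0.5635, -0.0207, -0.0, -0.0139]
(501.3, 23.2, 63, 4.5) -> [0.0, 0.0, 0.1567, -0.0]
```

{"method": "send_rows", "body": {"deltas": [[0.404,-0.237,0.1,0.0137,0],[0.404,-0.237,0.2,0.0137,0],[0.404,-0.237,0.42,0.0137,0],[0.404,-0.237,0.42,0.0137,0],[0.404,-0.237,0.42,0.0137,0],[0.404,-0.237,0.42,0.0137,0],[0.404,-0.237,0.42,0.0137,0],[0.404,-0.237,0.42,0.0137,0],[0.404,-0.237,0.42,0.0137,0],[0.404,-0.237,0.42,0.0137,0]]}}

```text
t: 3.53
ee_pos: [0.6716, 0.015, 0.1037]
ee_rot: [1.0, -0.005, 0.002, 0.0]
ft_force: [0.1, -0.5, 0.8]
finger_gap: 0.0852
finger_force: 0.0
```

{"method": "send_rows", "body": {"deltas": [[0,0,0.07,0,0],[0,0,0.14,0,0],[0,0,0.19,0,0],[0,0,0.217,0,0],[0,0,0.217,0,0],[0,0,0.217,0,150],[0,0,0.217,0,255],[0,0,0.217,0,255],[0,0,0.217,0,255],[0,0,0.217,0,255]]}}

```text
t: 4.37
ee_pos: [0.6718, 0.0161, 0.0371]
ee_rot: [1.0, -0.004, 0.002, 0.0]
ft_force: [-0.5, 0.4, 4.2]
finger_gap: 0.0426
finger_force: 63.9
```

{"method": "send_rows", "body": {"deltas": [[0,0,-0.1,0,255],[0,0,-0.25,0,255],[0,0,-0.25,0,255],[0,0,-0.25,0,255],[0,0,-0.25,0,255],[0,0,-0.25,0,255],[0,0,-0.25,0,255],[0,0,-0.25,0,255],[0,0,-0.25,0,255],[0,0,-0.25,0,255]]}}

```text
t: 5.2
ee_pos: [0.67, 0.0163, 0.1093]
ee_rot: [1.0, -0.004, -0.001, -0.0]
ft_force: [0.6, 0.6, -0.8]
finger_gap: 0.0424
finger_force: 63.2
```

{"method": "send_rows", "body": {"deltas": [[-0.1,-0.02,0,-0.014,255],[-0.2,-0.02,0,-0.014,255],[-0.3,-0.02,0,-0.014,255],[-0.4,-0.02,0,-0.014,255],[-0.5,-0.02,0,-0.014,255],[-0.56,-0.021,0,-0.014,255],[-0.56,-0.021,0,-0.014,255],[-0.56,-0.021,0,-0.014,255],[-0.56,-0.021,0,-0.014,255],[-0.56,-0.021,0,-0.014,255]]}}

```text
t: 6.03
ee_pos: [0.5037, 0.0238, 0.1107]
ee_rot: [0.999, 0.04, 0.001, 0.0]
ft_force: [0.4, -0.1, -0.9]
finger_gap: 0.0425
finger_force: 63.2
```

```bash
cat >> h.py <<'E'
def held(s,p,a,zlo,zhi):
    "dark-brown blob near the grip height: its rect relative to TCP in tool axes"
    P=pts(s);f=s['frame'].astype(int)
    m=(P[...,2]>zlo)&(P[...,2]<zhi)&(f[...,0]>f[...,2]*1.4)&(f.max(-1)<130)
    for k in comps(s,m,800): print('held',rect(P[k]),np.median(P[k][:,2]).round(4),k.sum())
E
python3 -c "
from h import *
go((501.3,23.2,63,4.5),(502.8,23.2,63,4.5));s=snap('wrist','w3.png');p,a,o=pose();held(s,p,a,.085,.125);nests(s)"
```

```text
t 6.0 pose [503.7  23.8 110.7] 4.56 q6 1.39 gap 0.0425 F [ 0.4 -0.1 -0.9] 63.2
(501.3, 23.2, 63, 4.5) -> [-0.0081, 0.0013, 0.1591, 0.0002]
(502.8, 23.2, 63, 4.5) -> [0.005, 0.0004, -0.0, -0.0]
held (array([512.9,  25.8]), array([101.8,  44.7]), 4.4) 0.1016 18276
fixture (array([506.6, -45.9]), array([227.8, 153.7]), -85.5)
hole [336. 108.] (array([574.3, -17.1]), array([8.7, 8.5]), -82.0) 179
hole [480. 105.] (array([ 583.7, -105.6]), array([8.3, 3.5]), -38.8) 45
hole [262. 185.] (array([513.7,  25. ]), array([92.6, 68.1]), 1.5) 7709
hole [389. 210.] (array([510.6, -62.4]), array([34.5,  9.4]), 5.1) 671
hole [510. 227.] (array([ 506.7, -146.8]), array([14.3,  2.7]), 17.0) 57
hole [313. 258.] (array([471.1, -14.1]), array([25.1,  9.4]), 25.3) 265
hole [340. 265.] (array([465.3, -34.6]), array([40.3, 14.2]), 43.0) 460
hole [413. 292.] (array([449.5, -98. ]), array([52.3, 10.1]), 77.0) 569
```

View pics/w3.png

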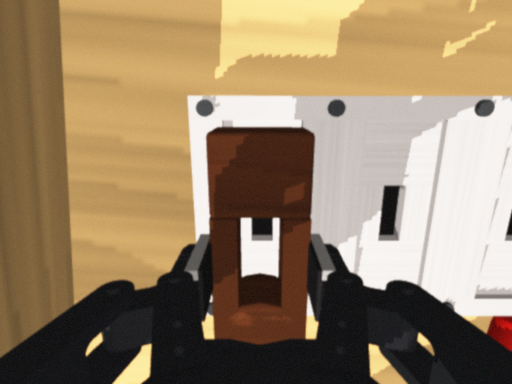

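The held blank is level and squared over the left nest, with the slot at (262,228). A small correction of about -2.3 mm in x, then lower.

{"method": "send_rows", "body": {"deltas": [[-0.0075,0,0.03,0,255],[-0.0075,0,0.06,0,255],[-0.0075,0,0.09,0,255],[-0.0075,0,0.11,0,255],[-0.0075,0,0.12,0,255],[-0.0075,0,0.13,0,255],[-0.0075,0,0.14,0,255],[-0.0075,0,0.15,0,255],[-0.0075,0,0.156,0,255],[-0.0075,0,0.156,0,255]]}}

```text
t: 6.92
ee_pos: [0.5014, 0.0238, 0.0656]
ee_rot: [0.999, 0.04, 0.001, -0.0]
ft_force: [-3.3, 1.3, 8.6]
finger_gap: 0.0425
finger_force: 64.4
```

{"method": "send_rows", "body": {"deltas": [[0,0,0,0,255],[0,0,0.005,0,255],[0,0,0.005,0,100],[0,0,0.005,0,75],[0,0,0.005,0,75],[0,0,0.005,0,75],[0,0,0.005,0,75],[0,0,-0.06,0,75],[0,0,-0.2,0,75],[0,0,-0.3,0,75]]}}

```text
t: 7.75
ee_pos: [0.4998, 0.0238, 0.1544]
ee_rot: [0.999, 0.04, -0.001, -0.0]
ft_force: [1.5, -0.7, 1.2]
finger_gap: 0.0602
finger_force: 0.0
```

```bash
python3 -c "
from h import *
s=snap('wrist','w4.png');p,a,o=pose();held(s,p,a,.04,.07);go((455,-331,227,-3.8),(605,-345,180,28.7))
P=pts(s);f=s['frame'].astype(int);m=(P[...,2]>.045)&(P[...,2]<.065)&(f.max(-1)<130)
for k in comps(s,m,800): print(np.polyfit(P[k][:,0],P[k][:,2],1),np.percentile(P[k][:,2],[5,50,95]))
t=snap('top')
for b in blanks(t): 
  if b[3]>330:print(b)"
```

```text
held (array([516.2, 167.9]), array([213. ,   3.3]), -2.5) 0.0562 8068
held (array([501. ,  24.4]), array([121.2,  43.5]), 4.7) 0.0539 7863
t 7.8 pose [504.2  23.4 162.1] 4.57 q6 1.39 gap 0.0602 F [3.4 0.6 4.1] 0.0
(455, -331, 227, -3.8) -> [-0.2576, 1.1646, -0.2163, 0.0233]
(605, -345, 180, 28.7) -> [0.502, 0.0134, 0.1567, -0.0903]
[-0.00029689  0.05551446] [0.04603167 0.05551751 0.06414861]
[-0.00039254  0.05402188] [0.05260392 0.05393804 0.05502002]
(array([181., 334.]), (array([ 605.1, -347. ]), array([120.8,  46.9]), 28.9), np.float64(0.0266), np.int64(432), array([52., 30., 15.]))
(array([228., 331.]), (array([ 451. , -331.4]), array([119. ,  45.3]), -1.1), np.float64(0.0265), np.int64(440), array([52., 30., 15.]))
```

The first blank is seated, its top level at 54 mm. Next is the blank at (452.8,-331.4), which goes to the right nest.

```bash
python3 -c "
from h import *
go((470,-230,160,-3.8),(452.8,-331.3,100,-3.8),(452.8,-331.3,35,-3.8),(452.8,-331.3,110,-3.8),(515.3,-152.2,110,4.5))"
```

```text
t 7.8 pose [504.2  23.4 160. ] 4.57 q6 1.39 gap 0.0600 F [0.9 1.2 0. ] 0.0
(470, -230, 160, -3.8) -> [-0.1809, 0.8328, 0.0001, 0.0232]
(452.8, -331.3, 100, -3.8) -> [-0.0348, 0.3407, 0.2, -0.0]
(452.8, -331.3, 35, -3.8) -> [0.0, -0.0, 0.2167, -0.0]
(452.8, -331.3, 110, -3.8) -> [0.0, -0.0, -0.25, -0.0]
(515.3, -152.2, 110, 4.5) -> [0.1683, -0.6095, -0.0, -0.0231]
```

{"method": "send_rows", "body": {"deltas": [[-0.18,0.833,0,0.023,0],[-0.18,0.833,0,0.023,0],[-0.18,0.833,0,0.023,0],[-0.18,0.833,0,0.023,0],[-0.18,0.833,0,0.023,0],[-0.18,0.833,0,0.023,0],[-0.18,0.833,0,0.023,0],[-0.18,0.833,0,0.023,0],[-0.18,0.833,0,0.023,0],[-0.18,0.833,0,0.023,0]]}}

```text
t: 8.68
ee_pos: [0.4663, -0.2283, 0.1527]
ee_rot: [0.999, -0.032, -0.0, -0.001]
ft_force: [-0.6, -0.3, -0.3]
finger_gap: 0.0851
finger_force: 0.0
```

{"method": "send_rows", "body": {"deltas": [[-0.035,0.34,0.1,0,0],[-0.035,0.34,0.1,0,0],[-0.035,0.34,0.2,0,0],[-0.035,0.34,0.2,0,0],[-0.035,0.34,0.2,0,0],[-0.035,0.34,0.2,0,0],[-0.035,0.34,0.2,0,0],[-0.035,0.34,0.2,0,0],[-0.035,0.34,0.2,0,0],[-0.035,0.34,0.2,0,0]]}}

```text
t: 9.52
ee_pos: [0.45, -0.3305, 0.0946]
ee_rot: [0.999, -0.032, 0.001, 0.001]
ft_force: [0.8, -0.4, 0.3]
finger_gap: 0.0857
finger_force: 0.0
```

```bash
python3 -c "
from h import *
s=snap('wrist','w5.png');p,a,o=pose();held(s,p,a,.015,.04);go((452.8,-331.3,35,-3.8))"
```

```text
held (array([ 560.8, -361.3]), array([47.9, 20.9]), 83.1) 0.0279 2968
held (array([ 452.4, -331.4]), array([121.1,  43.7]), -3.7) 0.028 10793
held (array([ 447.3, -463.7]), array([61.2,  2.9]), -62.8) 0.0207 998
t 9.6 pose [ 449.7 -330.6   94.3] -3.67 q6 0.87 gap 0.0854 F [-0.1 -0.5 -0. ] 0.0
(452.8, -331.3, 35, -3.8) -> [0.0103, 0.0017, 0.1977, 0.0004]
```

{"method": "send_rows", "body": {"deltas": [[0.009,0.002,0.07,0,0],[0.009,0.002,0.14,0,0],[0.009,0.002,0.18,0,0],[0.009,0.002,0.196,0,0],[0.009,0.002,0.196,0,0],[0.009,0.002,0.196,0,150],[0.009,0.002,0.196,0,255],[0.009,0.002,0.196,0,255],[0.009,0.002,0.196,0,255],[0.009,0.002,0.196,0,255]]}}

```text
t: 10.4
ee_pos: [0.4528, -0.3324, 0.0361]
ee_rot: [0.999, -0.032, 0.001, 0.001]
ft_force: [-0.3, 0.5, 5.5]
finger_gap: 0.0426
finger_force: 63.9
```

{"method": "send_rows", "body": {"deltas": [[0,0,-0.1,0,255],[0,0,-0.25,0,255],[0.17,-0.61,-0.25,-0.023,255],[0.17,-0.61,-0.25,-0.023,255],[0.17,-0.61,-0.25,-0.023,255],[0.17,-0.61,-0.25,-0.023,255],[0.17,-0.61,-0.25,-0.023,255],[0.17,-0.61,-0.25,-0.023,255],[0.17,-0.61,-0.25,-0.023,255],[0.17,-0.61,-0.25,-0.023,255]]}}

```text
t: 11.23
ee_pos: [0.5145, -0.1526, 0.1096]
ee_rot: [0.999, 0.04, -0.0, 0.0]
ft_force: [-0.3, -0.5, -0.5]
finger_gap: 0.0427
finger_force: 63.1
```

```bash
python3 -c "
from h import *
s=snap('wrist','w6.png');p,a,o=pose();held(s,p,a,.085,.125);nests(s);go((515.3,-152,63,4.5))"
```

```text
held (array([ 524.1, -151. ]), array([101.4,  44.5]), 4.6) 0.1013 18451
fixture (array([509.9, -80.5]), array([233.1, 153.3]), -85.6)
hole [ 43. 101.] (array([574.6, -14.1]), array([7.7, 2.9]), 8.4) 40
hole [320. 102.] (array([ 587.7, -182.6]), array([9.3, 8.2]), -85.5) 188
hole [ 15. 220.] (array([495.3,  13.2]), array([132.6,  24.8]), -0.7) 4148
hole [258. 189.] (array([ 519.1, -146.4]), array([100.9,  78.1]), 4.5) 9495
hole [132. 206.] (array([510.8, -66.3]), array([33.9,  9.8]), 4.5) 716
hole [180. 265.] (array([467.8, -99.5]), array([39.4, 13.9]), -34.8) 450
hole [108. 290.] (array([444.2, -42. ]), array([46.7,  9.1]), -69.5) 474
t 11.3 pose [ 514.4 -153.   109.6] 4.52 q6 1.06 gap 0.0427 F [-0.1 -1.8 -1.2] 63.1
(515.3, -152, 63, 4.5) -> [0.0033, -0.0032, 0.1553, 0.0]
```

View pics/w6.png

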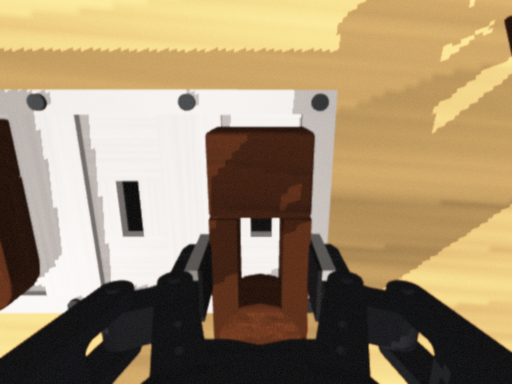

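The held blank is squared over the right nest, slot at (260,228). Shift +0.8 mm in x and lower.

{"method": "send_rows", "body": {"deltas": [[0.003,0,0.03,0,255],[0.003,0,0.06,0,255],[0.003,0,0.09,0,255],[0.003,0,0.11,0,255],[0.003,0,0.12,0,255],[0.003,0,0.13,0,255],[0.003,0,0.14,0,255],[0.003,0,0.15,0,255],[0.003,0,0.157,0,255],[0.003,0,0.157,0,255]]}}

```text
t: 12.12
ee_pos: [0.5157, -0.1522, 0.0625]
ee_rot: [0.999, 0.04, 0.0, 0.0]
ft_force: [-0.0, 0.2, -0.9]
finger_gap: 0.0427
finger_force: 63.1
```

{"method": "send_rows", "body": {"deltas": [[0,0,0,0,255],[0,0,0.003,0,255],[0,0,0.003,0,100],[0,0,0.003,0,75],[0,0,0.003,0,75],[0,0,0.003,0,75],[0,0,0.003,0,75],[0,0,-0.06,0,75],[0,0,-0.2,0,75],[0,0,-0.32,0,75]]}}

```text
t: 12.95
ee_pos: [0.5144, -0.1517, 0.1584]
ee_rot: [0.999, 0.04, -0.002, -0.001]
ft_force: [1.5, -0.2, 1.5]
finger_gap: 0.0603
finger_force: 0.0
```

```bash
python3 -c "
from h import *
s=snap('wrist','w7.png');p,a,o=pose();held(s,p,a,.04,.07);
t=snap('top')
for b in blanks(t): 
  if b[3]>330:print(b)
go((590,-340,140,28.8))"
```

```text
held (array([501.3,  23.9]), array([120.6,  45.4]), 3.9) 0.0535 8460
held (array([ 515.5, -151.6]), array([121.2,  43.4]), 4.7) 0.0539 7667
(array([208., 174.]), (array([516. , 166.5]), array([325.5,   2.8]), -2.4), np.float64(0.0469), np.int64(386), array([78., 63., 34.]))
(array([181., 335.]), (array([ 604.6, -346.8]), array([120.2,  46.2]), 28.6), np.float64(0.0268), np.int64(430), array([48., 28., 14.]))
(array([212., 220.]), (array([501.6,  22.1]), array([124.8,  43.1]), 4.4), np.float64(0.0523), np.int64(488), array([69., 45., 32.]))
t 13.1 pose [ 519.7 -154.   166.5] 4.57 q6 1.07 gap 0.0601 F [0.6 0.4 0.1] 0.0
(590, -340, 140, 28.8) -> [0.1842, 0.6367, 0.0885, -0.0673]
```

{"method": "send_rows", "body": {"deltas": [[0.21,0.63,0,-0.067,0],[0.21,0.63,0,-0.067,0],[0.21,0.63,0,-0.067,0],[0.21,0.63,0.1,-0.067,0],[0.21,0.63,0.2,-0.067,0],[0.21,0.63,0.21,-0.067,0],[0.21,0.63,0.21,-0.067,0],[0.21,0.63,0.21,-0.067,0],[0.21,0.63,0.21,-0.067,0],[0.21,0.63,0.21,-0.067,0]]}}

```text
t: 13.88
ee_pos: [0.5942, -0.3351, 0.0976]
ee_rot: [0.969, 0.248, 0.001, 0.001]
ft_force: [-0.5, -0.1, 0.4]
finger_gap: 0.0854
finger_force: 0.0
```

```bash
python3 -c "
from h import *
s=snap('wrist','w8.png');p,a,o=pose();held(s,p,a,.015,.04);go((605.5,-346,35,28.8))"
```

```text
held (array([ 606.7, -345.8]), array([120.5,  44.1]), 29.1) 0.028 10710
t 13.9 pose [ 594.2 -335.1   97.8] 28.75 q6 0.45 gap 0.0855 F [-1.2 -0.1 -0.5] 0.0
(605.5, -346, 35, 28.8) -> [0.0154, 0.0499, 0.2092, -0.0001]
```

{"method": "send_rows", "body": {"deltas": [[0.019,0.051,0.04,0,0],[0.019,0.051,0.12,0,0],[0.019,0.051,0.18,0,0],[0.019,0.051,0.207,0,0],[0.019,0.051,0.207,0,0],[0.019,0.051,0.207,0,150],[0.019,0.051,0.207,0,255],[0.019,0.051,0.207,0,255],[0.019,0.051,0.207,0,255],[0.019,0.051,0.207,0,255]]}}

```text
t: 14.77
ee_pos: [0.6069, -0.3471, 0.0357]
ee_rot: [0.969, 0.248, 0.001, 0.001]
ft_force: [-0.2, 0.2, 5.1]
finger_gap: 0.0425
finger_force: 64.2
```

{"method": "send_rows", "body": {"deltas": [[0,0,-0.1,0,255],[0,0,-0.3,0,255],[0,0,-0.33,0,255],[0,0,-0.33,0,255],[0,0,-0.33,0,255],[0,0,-0.33,0,255],[0,0,-0.33,0,255],[0,0,-0.33,0,255],[0,0,-0.33,0,255],[0,0,-0.33,0,255]]}}

```text
t: 15.6
ee_pos: [0.6052, -0.3459, 0.131]
ee_rot: [0.969, 0.248, -0.001, -0.001]
ft_force: [0.2, -0.1, -0.5]
finger_gap: 0.0429
finger_force: 63.4
```

```bash
python3 -c "
from h import *
go((508.5,-64.5,135,4.5))"
```

```text
t 15.6 pose [ 605.2 -345.9  131. ] 28.68 q6 0.44 gap 0.0429 F [ 0.2 -0.1 -0.5] 63.4
(508.5, -64.5, 135, 4.5) -> [0.1674, -0.9775, -0.0135, 0.0672]
```

{"method": "send_rows", "body": {"deltas": [[0.167,-0.977,0,0.067,255],[0.167,-0.977,0,0.067,255],[0.167,-0.977,0,0.067,255],[0.167,-0.977,0,0.067,255],[0.167,-0.977,0,0.067,255],[0.167,-0.977,0,0.067,255],[0.167,-0.977,0,0.067,255],[0.167,-0.977,0,0.067,255],[0.167,-0.977,0,0.067,255],[0.167,-0.977,0,0.067,255]]}}

```text
t: 16.43
ee_pos: [0.5092, -0.0651, 0.1326]
ee_rot: [0.999, 0.04, 0.0, 0.0]
ft_force: [1.0, -0.5, -0.4]
finger_gap: 0.0423
finger_force: 63.3
```

```bash
python3 -c "
from h import *
s=snap('wrist','w9.png');p,a,o=pose();held(s,p,a,.105,.145);held(s,p,a,.045,.065);go((508.3,-64.4,62.5,4.5))"
```

```text
held (array([519.1, -63. ]), array([101. ,  46.2]), 4.8) 0.1248 18686
held (array([503.5,  24.4]), array([116.3,  44.3]), 4.3) 0.0538 9879
held (array([ 517.8, -151. ]), array([117. ,  45.1]), 5.0) 0.0539 10030
t 16.5 pose [509.5 -65.8 132.7] 4.55 q6 1.22 gap 0.0425 F [ 0.1  1.2 -1.2] 63.3
(508.3, -64.4, 62.5, 4.5) -> [-0.0036, -0.0048, 0.2339, 0.0001]
```

{"method": "send_rows", "body": {"deltas": [[-0.004,-0.003,0.05,0,255],[-0.004,-0.003,0.1,0,255],[-0.004,-0.003,0.14,0,255],[-0.004,-0.003,0.17,0,255],[-0.004,-0.003,0.19,0,255],[-0.004,-0.003,0.2,0,255],[-0.004,-0.003,0.21,0,255],[-0.004,-0.003,0.22,0,255],[-0.004,-0.003,0.234,0,255],[-0.004,-0.003,0.234,0,255]]}}

```text
t: 17.32
ee_pos: [0.5079, -0.0643, 0.0619]
ee_rot: [0.999, 0.04, 0.0, 0.0]
ft_force: [0.8, -1.1, -1.9]
finger_gap: 0.0429
finger_force: 63.3
```

{"method": "send_rows", "body": {"deltas": [[0,0,0,0,255],[0,0,0.003,0,255],[0,0,0.003,0,100],[0,0,0.003,0,75],[0,0,0.003,0,75],[0,0,0.003,0,75],[0,0,0.003,0,75],[0,0,-0.06,0,75],[0,0,-0.2,0,75],[0,0,-0.32,0,75]]}}

```text
t: 18.15
ee_pos: [0.5066, -0.0639, 0.1582]
ee_rot: [0.999, 0.04, -0.002, -0.001]
ft_force: [1.3, -0.4, 0.6]
finger_gap: 0.0603
finger_force: 0.0
```

```bash
python3 -c "
from h import *
s=snap('wrist','w10.png');p,a,o=pose();held(s,p,a,.045,.065);go((400,274,200,-2.3))
P=pts(s)
for (u,v) in []: pass
t=snap('top')
for b in blanks(t): 
  if b[3]>330:print(b)"
```

```text
held (array([501.6,  24.2]), array([120.1,  44.2]), 4.7) 0.0538 7814
held (array([508.2, -63.6]), array([120.1,  43.1]), 5.0) 0.0539 7498
held (array([ 515.8, -151. ]), array([120.2,  44.6]), 4.8) 0.0539 8060
t 18.2 pose [511.8 -65.3 168.1] 4.58 q6 1.22 gap 0.0603 F [ 3.9 -1.2  4.8] 0.0
(400, 274, 200, -2.3) -> [-0.2813, -1.157, -0.1063, 0.0191]
(array([207., 174.]), (array([515.9, 166.3]), array([325.2,   2.9]), -2.4), np.float64(0.0484), np.int64(377), array([78., 63., 34.]))
(array([211., 277.]), (array([ 516.3, -154. ]), array([126.7,  47.3]), 4.6), np.float64(0.0523), np.int64(392), array([69., 45., 32.]))
```

All three blanks are seated with tops level. Now for the near cover: approach behind its pull with closed fingers and push it towards +x.

```bash
python3 -c "
from h import *
s=dict(np.load('/tmp/top.npz'))
for p in [(132.5,245.5),(132.5,193),(132.5,213),(132,162),(132,163)]: print(p,ray(s,*p,.1135).round(4),ray(s,*p,.105).round(4))
go((390,200,200,-2.3),(378,276,170,-2.3),(378,276,147,-2.3),(478,272,147,-2.3))"
```

```text
(132.5, 245.5) [0.3924 0.2707 0.1135] [0.3927 0.2732 0.105 ]
(132.5, 193) [0.5486 0.2784 0.1135] [0.55   0.2809 0.105 ]
(132.5, 213) [0.4884 0.2754 0.1135] [0.4893 0.278  0.105 ]
(132, 162) [0.6438 0.2846 0.1135] [0.6458 0.2872 0.105 ]
(132, 163) [0.6407 0.2844 0.1135] [0.6427 0.287  0.105 ]
t 18.2 pose [512.1 -65.4 166.1] 4.57 q6 1.22 gap 0.0600 F [0.9 0.2 0.2] 0.0
(390, 200, 200, -2.3) -> [-0.3352, -0.9144, -0.1131, 0.0191]
(378, 276, 170, -2.3) -> [-0.0501, -0.2515, 0.1, -0.0]
(378, 276, 147, -2.3) -> [0.0, -0.0, 0.0767, -0.0]
(478, 272, 147, -2.3) -> [0.3336, -0.0001, -0.0, -0.0]
```

{"method": "send_rows", "body": {"deltas": [[-0.335,-0.914,-0.1,0.019,255],[-0.335,-0.914,-0.1,0.019,255],[-0.335,-0.914,-0.1,0.019,255],[-0.335,-0.914,-0.1,0.019,255],[-0.335,-0.914,-0.1,0.019,255],[-0.335,-0.914,-0.1,0.019,255],[-0.335,-0.914,-0.1,0.019,255],[-0.335,-0.914,-0.1,0.019,255],[-0.335,-0.914,-0.1,0.019,255],[-0.335,-0.914,-0.1,0.019,255]]}}

```text
t: 19.08
ee_pos: [0.3857, 0.201, 0.188]
ee_rot: [1.0, -0.019, 0.0, 0.0]
ft_force: [0.1, -1.1, -0.1]
finger_gap: 0.0001
finger_force: 0.0
```

{"method": "send_rows", "body": {"deltas": [[-0.05,-0.25,0.1,0,255],[-0.05,-0.25,0.1,0,255],[-0.05,-0.25,0.1,0,255],[-0.05,-0.25,0.1,0,255],[-0.05,-0.25,0.1,0,255],[-0.05,-0.25,0.1,0,255],[-0.05,-0.25,0.177,0,255],[-0.05,-0.25,0.177,0,255],[-0.05,-0.25,0.177,0,255],[-0.05,-0.25,0.177,0,255]]}}

```text
t: 19.92
ee_pos: [0.3743, 0.276, 0.1359]
ee_rot: [1.0, -0.021, 0.0, -0.0]
ft_force: [-0.3, -0.8, -0.5]
finger_gap: -0.0001
finger_force: 0.0
```

```bash
python3 -c "
from h import *
go((378,276,147,-2.3),(480,272,147,-2.3))"
```

```text
t 19.9 pose [374.3 276.  135.9] -2.36 q6 2.09 gap -0.0001 F [-0.3 -0.8 -0.5] 0.0
(378, 276, 147, -2.3) -> [0.0124, -0.0004, -0.037, -0.0002]
(480, 272, 147, -2.3) -> [0.3403, -0.0003, -0.0, -0.0]
```

{"method": "send_rows", "body": {"deltas": [[0,0,-0.035,0,255],[0,0,-0.035,0,255],[0.06,0,-0.035,0,255],[0.12,0,-0.035,0,255],[0.17,0,-0.035,0,255],[0.22,0,-0.035,0,255],[0.27,0,-0.035,0,255],[0.32,0,-0.035,0,255],[0.35,0,-0.035,0,255],[0.35,0,-0.035,0,255]]}}

```text
t: 20.75
ee_pos: [0.4805, 0.2725, 0.1469]
ee_rot: [1.0, -0.02, 0.001, -0.0]
ft_force: [-0.5, 1.0, -0.0]
finger_gap: -0.0001
finger_force: 0.0
```

```bash
cat >> h.py <<'E'
def pulls(t):
    P=pts(t);f=t['frame'].astype(int)
    m=(P[...,2]>.12)&(P[...,2]<.15)&(P[...,1]>.15)&(P[...,0]>.35)&(P[...,0]<.7)&(f[...,0]>f[...,2]+50)
    for k in comps(t,m,20): print('pull',np.median(np.argwhere(k),0),rect(P[k]),k.sum())
E
python3 -c "
from h import *
go((489,272,147,-2.3));t=snap('top','t2.png');pulls(t);s=snap('scene','s2.png');pulls(s)"
```

```text
t 20.8 pose [480.5 272.5 146.9] -2.32 q6 1.99 gap -0.0001 F [-0.5  1.  -0. ] 0.0
(489, 272, 147, -2.3) -> [0.0283, 0.0007, -0.0004, -0.0001]
pull [170. 136.] (array([614.2, 267. ]), array([69.1, 14.5]), 89.0) 122
pull [282. 340.] (array([500., 277.]), array([65.5, 13.3]), 87.8) 134
pull [302.5 301.5] (array([616.1, 270.6]), array([68.9, 12.5]), 87.4) 156
```

{"method": "send_rows", "body": {"deltas": [[0.01,0,0,0,255],[0.02,0,0,0,255],[0.025,0,0,0,255],[0.03,0,0,0,255],[0.035,0,0,0,255],[0.04,0,0,0,255],[0.045,0,0,0,255],[0.045,0,0,0,255],[0.045,0,0,0,255],[0.045,0,0,0,255]]}}

```text
t: 21.68
ee_pos: [0.4874, 0.2722, 0.1457]
ee_rot: [1.0, -0.019, -0.007, 0.001]
ft_force: [-20.7, -0.9, 13.4]
finger_gap: -0.0003
finger_force: 10.2
```

```bash
python3 -c "
from h import *
go((489,272,147,-2.3));s=snap('scene','s2.png');pulls(s)"
```

```text
t 21.7 pose [487.4 272.2 145.7] -2.23 q6 1.98 gap -0.0003 F [-20.7  -0.9  13.4] 10.2
(489, 272, 147, -2.3) -> [0.0055, 0.0005, -0.0045, 0.0002]
pull [283. 338.] (array([505.2, 276.7]), array([66.6, 14.7]), 87.1) 131
pull [302. 301.] (array([616.2, 271.1]), array([68.1, 13.2]), 87.6) 154
```

View pics/s2.png

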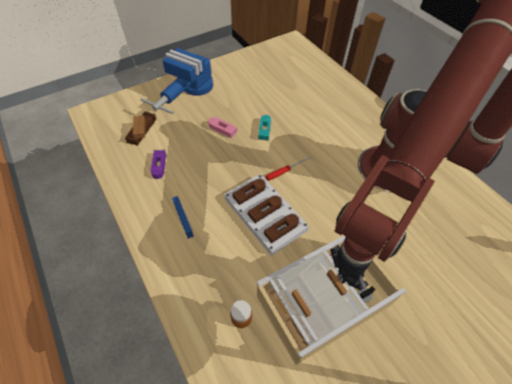

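The scene view shows all three blanks in the fixture and the near cover fully open, with its pull at (338,283) and the end stop felt. Back off and look at the bolts.

{"method": "send_rows", "body": {"deltas": [[-0.06,0,0,0,255],[-0.06,0,-0.2,0,255],[-0.08,0,-0.25,0,120],[-0.1,0,-0.25,0,120],[-0.12,0,-0.25,0,120],[-0.12,0,-0.25,0,120],[-0.12,0,-0.25,0,120],[-0.12,0,-0.25,0,120],[-0.12,0,-0.25,0,120],[-0.12,0,-0.25,0,120]]}}

```text
t: 22.57
ee_pos: [0.456, 0.2731, 0.2196]
ee_rot: [1.0, -0.02, -0.001, 0.0]
ft_force: [-0.0, -0.2, 0.3]
finger_gap: 0.0451
finger_force: 0.0
```

```bash
cat >> h.py <<'E'
def bolts(s,zt,lo=None,xr=(.38,.49),yr=(.17,.37)):
    "dark handle tops at height zt"
    P=pts(s);f=s['frame'].astype(int)
    m=(abs(P[...,2]-zt)<.006)&(f.max(-1)<90)&(P[...,0]>xr[0])&(P[...,0]<xr[1])&(P[...,1]>yr[0])&(P[...,1]<yr[1])
    for k in comps(s,m,100): print('bolt',np.median(np.argwhere(k),0),rect(P[k]),np.median(P[k][:,2]).round(4),k.sum())
E
python3 -c "
from h import *
go((429.2,222,200,-2.3));s=snap('wrist','w11.png');bolts(s,.094);pulls(s)"
```

```text
t 22.6 pose [456.  273.1 219.6] -2.29 q6 2.01 gap 0.0451 F [-0.  -0.2  0.3] 0.0
(429.2, 222, 200, -2.3) -> [-0.0825, 0.1738, 0.0652, 0.0]
bolt [214. 193.] (array([436.5, 329.9]), array([45.1, 14.3]), -1.5) 0.0936 814
bolt [217. 259.] (array([433.6, 276.2]), array([45.4, 13. ]), -2.0) 0.0937 821
bolt [213. 324.] (array([432.2, 222.3]), array([44.6, 14.2]), -4.0) 0.0937 788
pull [135. 258.] (array([506.3, 273.2]), array([69.8, 13.6]), 87.5) 2413
```

View pics/w11.png

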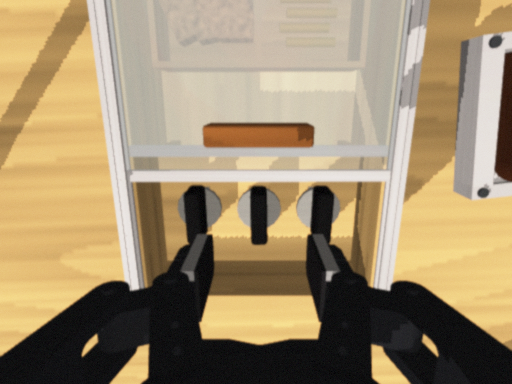

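Three bolts at (193,214), (259,217) and (324,213), handles along x. I take the right one first and move to its hover.

```bash
python3 -c "
from h import *
go((432.2,222.3,128,-2.5))"
```

```text
t 22.6 pose [456.1 273.2 219.8] -2.29 q6 2.01 gap 0.0454 F [ 0.4 -0.5  0.6] 0.0
(432.2, 222.3, 128, -2.5) -> [-0.0728, 0.1725, 0.3061, 0.0006]
```

{"method": "send_rows", "body": {"deltas": [[-0.073,0.1725,0.1,0,160],[-0.073,0.1725,0.2,0,160],[-0.073,0.1725,0.3,0,160],[-0.073,0.1725,0.306,0,160],[-0.073,0.1725,0.306,0,160],[-0.073,0.1725,0.306,0,160],[-0.073,0.1725,0.306,0,160],[-0.073,0.1725,0.306,0,160],[-0.073,0.1725,0.306,0,160],[-0.073,0.1725,0.306,0,160]]}}

```text
t: 23.45
ee_pos: [0.433, 0.2229, 0.1301]
ee_rot: [1.0, -0.02, 0.001, -0.0]
ft_force: [0.2, -0.6, -0.4]
finger_gap: 0.032
finger_force: 0.0
```

```bash
python3 -c "
from h import *
go((432.2,222.3,95.5,-2.5));s=snap('wrist');bolts(s,.094)"
```

```text
t 23.4 pose [433.  222.9 130.1] -2.25 q6 1.93 gap 0.0320 F [ 0.2 -0.6 -0.4] 0.0
(432.2, 222.3, 95.5, -2.5) -> [-0.0026, 0.0022, 0.1155, 0.0007]
bolt [239.  64.] (array([436.1, 329. ]), array([45.7, 14.3]), -0.7) 0.0935 2309
bolt [239. 164.] (array([433.7, 275.4]), array([45.3, 13.4]), -1.4) 0.0936 2037
bolt [239. 264.] (array([431.3, 221.9]), array([46.5, 13.4]), -3.4) 0.0938 1944
```

{"method": "send_rows", "body": {"deltas": [[-0.004,0.003,0.04,0,160],[-0.004,0.003,0.08,0,160],[-0.004,0.003,0.1,0,160],[-0.004,0.003,0.114,0,160],[-0.004,0.003,0.114,0,160],[-0.004,0.003,0.114,0,160],[-0.004,0.003,0.114,0,255],[-0.004,0.003,0.114,0,255],[-0.004,0.003,0.114,0,255],[-0.004,0.003,0.114,0,255]]}}

```text
t: 24.33
ee_pos: [0.4311, 0.2214, 0.0948]
ee_rot: [1.0, -0.02, 0.0, 0.0]
ft_force: [0.6, 0.1, 0.7]
finger_gap: 0.013
finger_force: 59.5
```

{"method": "send_rows", "body": {"deltas": [[0,0,-0.05,0,255],[0,0,-0.1,0,255],[0,0,-0.15,0,255],[0,0,-0.2,0,255],[0,0,-0.3,0,255],[0,0,-0.4,0,255],[0,0,-0.45,0,255],[0,0,-0.45,0,255],[0,0,-0.45,0,255],[0,0,-0.45,0,255]]}}

```text
t: 25.17
ee_pos: [0.4301, 0.2213, 0.2276]
ee_rot: [1.0, -0.02, -0.001, 0.001]
ft_force: [0.1, -0.3, -1.0]
finger_gap: 0.0128
finger_force: 59.3
```

```bash
python3 -c "
from h import *
go((501.3,23.2,230,4.5),(501.3,23.2,150,4.5))"
```

```text
t 25.2 pose [430.1 221.3 227.6] -2.28 q6 1.93 gap 0.0128 F [ 0.1 -0.3 -1. ] 59.3
(501.3, 23.2, 230, 4.5) -> [0.2635, 0.6503, -0.0079, -0.0188]
(501.3, 23.2, 150, 4.5) -> [0.0, 0.0, 0.2667, -0.0]
```

{"method": "send_rows", "body": {"deltas": [[0.264,0.65,-0.01,-0.019,255],[0.264,0.65,-0.01,-0.019,255],[0.264,0.65,-0.01,-0.019,255],[0.264,0.65,-0.01,-0.019,255],[0.264,0.65,-0.01,-0.019,255],[0.264,0.65,-0.01,-0.019,255],[0.264,0.65,-0.01,-0.019,255],[0.264,0.65,-0.01,-0.019,255],[0.264,0.65,-0.01,-0.019,255],[0.264,0.65,-0.01,-0.019,255]]}}

```text
t: 26.0
ee_pos: [0.5017, 0.025, 0.2318]
ee_rot: [0.999, 0.041, -0.001, -0.0]
ft_force: [-0.4, -0.2, -0.5]
finger_gap: 0.013
finger_force: 59.4
```

{"method": "send_rows", "body": {"deltas": [[0,0,0.1,0,255],[0,0,0.2,0,255],[0,0,0.267,0,255],[0,0,0.267,0,255],[0,0,0.267,0,255],[0,0,0.267,0,255],[0,0,0.267,0,255],[0,0,0.267,0,255],[0,0,0.267,0,255],[0,0,0.267,0,255]]}}

```text
t: 26.83
ee_pos: [0.5029, 0.0236, 0.1536]
ee_rot: [0.999, 0.04, 0.001, 0.0]
ft_force: [0.6, 0.4, -0.5]
finger_gap: 0.0126
finger_force: 59.5
```

```bash
python3 -c "
from h import *
go((501.3,23.4,89,4.5));s=snap('wrist','w12.png');bolts(s,.150,xr=(.4,.6),yr=(-.1,.1));held(s,0,0,.045,.065)"
```

```text
t 26.8 pose [502.9  23.6 153.6] 4.56 q6 1.39 gap 0.0126 F [ 0.6  0.4 -0.5] 59.5
(501.3, 23.4, 89, 4.5) -> [-0.0055, 0.0002, 0.2153, 0.0002]
bolt [266. 260.] (array([503.8,  25.5]), array([45.3, 17.4]), 1.3) 0.1525 3245
bolt [256. 221.] (array([510.6,  40.7]), array([8.5, 3.3]), -55.2) 0.1505 194
bolt [256. 298.] (array([513.1,  10.3]), array([8.5, 3.7]), 62.2) 0.15 197
held (array([503.8, 168.1]), array([242.5,   3.1]), -2.3) 0.056 5672
held (array([ 515.4, -142.9]), array([122. ,  38.7]), 11.8) 0.0538 6069
held (array([526.5,  26.5]), array([70.2, 43. ]), 4.8) 0.054 4586
held (array([507.8, -65.2]), array([121.4,  44.7]), 2.9) 0.0539 8614
```

View pics/w12.png

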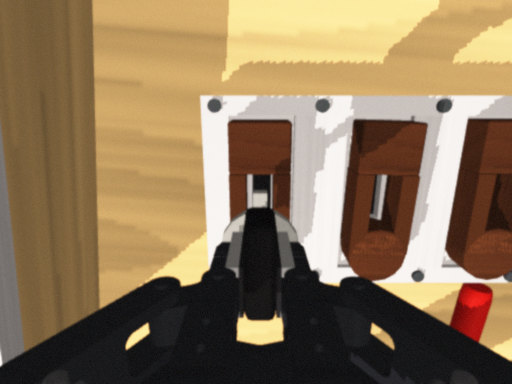

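The bolt is held over the left blank, its slot in line at (262,190). Lowering.

{"method": "send_rows", "body": {"deltas": [[-0.005,0,0.04,0,255],[-0.005,0,0.08,0,255],[-0.005,0,0.11,0,255],[-0.005,0,0.14,0,255],[-0.005,0,0.16,0,255],[-0.005,0,0.175,0,255],[-0.005,0,0.19,0,255],[-0.005,0,0.2,0,255],[-0.005,0,0.21,0,255],[-0.005,0,0.214,0,255]]}}

```text
t: 27.72
ee_pos: [0.5011, 0.0235, 0.0887]
ee_rot: [0.999, 0.04, 0.0, 0.0]
ft_force: [-4.2, -0.4, 7.7]
finger_gap: 0.0126
finger_force: 60.5
```

{"method": "send_rows", "body": {"deltas": [[0,0,-0.002,-0.01,255],[0,0,-0.002,-0.03,255],[0,0,-0.002,-0.045,255],[0,0,-0.002,-0.06,255],[0,0,-0.002,-0.075,255],[0,0,-0.002,-0.09,255],[0,0,-0.002,-0.1,255],[0,0,-0.002,-0.11,255],[0,0,-0.002,-0.12,255],[0,0,-0.002,-0.13,255]]}}

```text
t: 28.55
ee_pos: [0.5012, 0.0235, 0.0893]
ee_rot: [0.901, 0.435, 0.0, 0.0]
ft_force: [0.1, 0.0, -1.4]
finger_gap: 0.0131
finger_force: 59.5
```

{"method": "send_rows", "body": {"deltas": [[0,0,0,-0.015,255],[0,0,0,-0.03,255],[0,0,0,-0.045,255],[0,0,0,-0.06,255],[0,0,0,-0.075,255],[0,0,0,-0.09,255],[0,0,0,-0.105,255],[0,0,0,-0.12,255],[0,0,0,-0.12,255],[0,0,0,-0.12,255]]}}

```text
t: 29.38
ee_pos: [0.5011, 0.0235, 0.0892]
ee_rot: [0.679, 0.734, 0.0, 0.0]
ft_force: [0.3, 0.5, -1.5]
finger_gap: 0.0132
finger_force: 59.5
```

```bash
python3 -c "
from h import *
go((501.3,23.4,88.5,94.5))"
```

```text
t 29.4 pose [501.1  23.5  89.2] 94.43 q6 -0.18 gap 0.0132 F [ 0.3  0.5 -1.5] 59.5
(501.3, 23.4, 88.5, 94.5) -> [-0.0005, 0.0006, 0.0023, -0.0002]
```

{"method": "send_rows", "body": {"deltas": [[0,0,0.002,0,255],[0,0,0.002,0,150],[0,0,0.002,0,150],[0,0,0.002,0,150],[0,0,-0.05,0,150],[0,0,-0.15,0,150],[0,0,-0.28,0,150],[0,0,-0.4,0,150],[0,0,-0.45,0,150],[0,0,-0.45,0,150]]}}

```text
t: 30.22
ee_pos: [0.5037, 0.0233, 0.23]
ee_rot: [0.679, 0.735, 0.003, 0.004]
ft_force: [0.5, -0.1, -0.4]
finger_gap: 0.0358
finger_force: 0.0
```

{"method": "send_rows", "body": {"deltas": [[0.85,-0.16,0,0.015,150],[0.85,-0.16,0,0.03,150],[0.85,-0.16,0,0.05,150],[0.85,-0.16,0,0.07,150],[0.85,-0.16,0,0.09,150],[0.85,-0.16,0,0.11,150],[0.85,-0.16,0,0.13,150],[0.85,-0.16,0,0.15,150],[0.85,-0.16,0,0.17,150],[0.85,-0.16,0,0.186,150]]}}

```text
t: 31.05
ee_pos: [0.4317, 0.2744, 0.2222]
ee_rot: [0.966, 0.258, -0.001, 0.0]
ft_force: [-0.4, 0.3, -0.5]
finger_gap: 0.035
finger_force: 0.0
```

{"method": "send_rows", "body": {"deltas": [[0,0,0,0.015,150],[0,0,0,0.03,150],[0,0,0,0.045,150],[0,0,0,0.06,150],[0,0,0,0.07,150],[0,0,0,0.08,150],[0,0,0.05,0.08,150],[0,0,0.1,0.08,150],[0,0,0.15,0.08,150],[0,0,0.15,0.08,150]]}}

```text
t: 31.88
ee_pos: [0.4301, 0.2727, 0.1739]
ee_rot: [1.0, 0.012, -0.004, 0.002]
ft_force: [-0.4, -0.7, -0.4]
finger_gap: 0.035
finger_force: 0.0
```

```bash
python3 -c "
from h import *
s=snap('wrist');bolts(s,.094);go((433.7,275.4,128,-1.5))
t=snap('top','t3.png');bolts(t,.086,xr=(.4,.6),yr=(-.1,.1));u=snap('scene','s3.png');bolts(u,.086,xr=(.4,.6),yr=(-.1,.1))
a=cv2.imread('pics/t3.png')[170:250,190:310];b=cv2.imread('pics/s3.png')[160:260,215:335]
cv2.imwrite('pics/c3.png',np.hstack([cv2.resize(a,(400,300)),cv2.resize(b,(400,300))]))"
```

```text
bolt [198. 175.] (array([436.4, 329.9]), array([45.2, 14.5]), -1.6) 0.0937 1414
bolt [204. 256.] (array([433.6, 275.8]), array([45.1, 13.5]), -1.3) 0.0938 1299
t 31.9 pose [430.9 273.1 175.7] 1.38 q6 1.97 gap 0.0351 F [-0.   0.4  0.5] 0.0
(433.7, 275.4, 128, -1.5) -> [0.0094, -0.0075, 0.1591, 0.008]
```

View pics/c3.png

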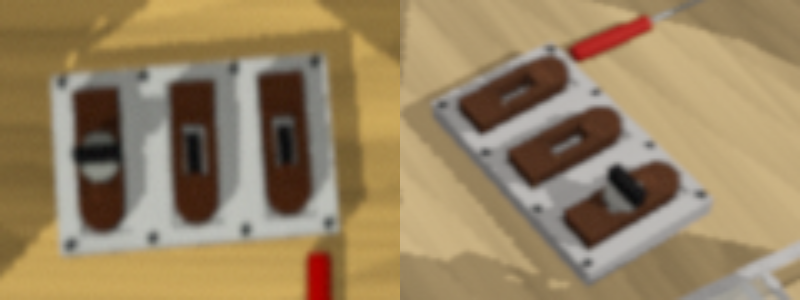

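The crop shows the first bolt's handle lying crosswise on the left blank at crop (97,153). Next is the middle bolt, for the middle nest.

{"method": "send_rows", "body": {"deltas": [[0.009,-0.0075,0.05,0.008,160],[0.009,-0.0075,0.1,0.008,160],[0.009,-0.0075,0.15,0.008,160],[0.009,-0.0075,0.2,0.008,160],[0.009,-0.0075,0.24,0.008,160],[0.009,-0.0075,0.267,0.008,160],[0.009,-0.0075,0.267,0.008,160],[0.009,-0.0075,0.267,0.008,160],[0.009,-0.0075,0.267,0.008,160],[0.009,-0.0075,0.267,0.008,160]]}}

```text
t: 32.87
ee_pos: [0.4362, 0.2766, 0.1]
ee_rot: [1.0, -0.013, 0.001, -0.0]
ft_force: [0.8, 0.0, -0.3]
finger_gap: 0.0323
finger_force: 0.0
```

```bash
python3 -c "
from h import *
go((433.6,275.6,95.5,-1.5),(433.6,275.6,230,-1.5),(480,20,230,-1.5),(508.3,-64.4,230,4.5),(508.3,-64.4,150,4.5))"
```

```text
t 32.9 pose [436.2 276.6 100. ] -1.48 q6 2.02 gap 0.0323 F [ 0.8  0.  -0.3] 0.0
(433.6, 275.6, 95.5, -1.5) -> [-0.0084, 0.0034, 0.0151, 0.0001]
(433.6, 275.6, 230, -1.5) -> [0.0, -0.0, -0.4483, -0.0]
(480, 20, 230, -1.5) -> [0.1769, 0.8477, -0.0, -0.0]
(508.3, -64.4, 230, 4.5) -> [0.1017, 0.2788, -0.0, -0.0167]
(508.3, -64.4, 150, 4.5) -> [0.0, 0.0, 0.2667, -0.0]
```

{"method": "send_rows", "body": {"deltas": [[-0.008,0.003,0.008,0,160],[-0.008,0.003,0.015,0,160],[-0.008,0.003,0.015,0,160],[-0.008,0.003,0.015,0,160],[-0.008,0.003,0.015,0,255],[-0.008,0.003,0.015,0,255],[-0.008,0.003,0.015,0,255],[-0.008,0.003,0.015,0,255],[-0.008,0.003,-0.02,0,255],[-0.008,0.003,-0.06,0,255]]}}

```text
t: 33.7
ee_pos: [0.4319, 0.2749, 0.1162]
ee_rot: [1.0, -0.013, -0.002, 0.001]
ft_force: [-0.2, 0.5, -1.1]
finger_gap: 0.0131
finger_force: 59.5
```

{"method": "send_rows", "body": {"deltas": [[0,0,-0.07,0,255],[0,0,-0.15,0,255],[0,0,-0.23,0,255],[0,0,-0.32,0,255],[0,0,-0.38,0,255],[0,0,-0.38,0,255],[0,0,-0.38,0,255],[0,0,-0.38,0,255],[0,0,-0.38,0,255],[0,0,-0.38,0,255]]}}

```text
t: 34.53
ee_pos: [0.4321, 0.2749, 0.2288]
ee_rot: [1.0, -0.013, -0.002, 0.001]
ft_force: [0.1, 0.4, -1.4]
finger_gap: 0.0128
finger_force: 59.5
```

```bash
python3 -c "
from h import *
go((480,20,230,-1.5),(508.3,-64.4,230,4.5),(508.3,-64.4,150,4.5))"
```

```text
t 34.5 pose [432.1 274.9 228.8] -1.49 q6 2.02 gap 0.0128 F [ 0.1  0.4 -1.4] 59.5
(480, 20, 230, -1.5) -> [0.1818, 0.8454, -0.0041, 0.0]
(508.3, -64.4, 230, 4.5) -> [0.1017, 0.2788, -0.0, -0.0167]
(508.3, -64.4, 150, 4.5) -> [0.0, 0.0, 0.2667, -0.0]
```

{"method": "send_rows", "body": {"deltas": [[0.182,0.845,0,0,255],[0.182,0.845,0,0,255],[0.182,0.845,0,0,255],[0.182,0.845,0,0,255],[0.182,0.845,0,0,255],[0.182,0.845,0,0,255],[0.182,0.845,0,0,255],[0.182,0.845,0,0,255],[0.182,0.845,0,0,255],[0.182,0.845,0,0,255]]}}

```text
t: 35.37
ee_pos: [0.4805, 0.0216, 0.2301]
ee_rot: [1.0, -0.012, -0.001, -0.0]
ft_force: [-0.4, -0.3, -1.5]
finger_gap: 0.0128
finger_force: 59.6
```

{"method": "send_rows", "body": {"deltas": [[0.102,0.279,0,-0.0167,255],[0.102,0.279,0,-0.0167,255],[0.102,0.279,0,-0.0167,255],[0.102,0.279,0.07,-0.0167,255],[0.102,0.279,0.14,-0.0167,255],[0.102,0.279,0.21,-0.0167,255],[0.102,0.279,0.267,-0.0167,255],[0.102,0.279,0.267,-0.0167,255],[0.102,0.279,0.267,-0.0167,255],[0.102,0.279,0.267,-0.0167,255]]}}

```text
t: 36.2
ee_pos: [0.5101, -0.063, 0.1519]
ee_rot: [0.999, 0.04, 0.001, 0.0]
ft_force: [-0.2, -0.2, -1.1]
finger_gap: 0.0131
finger_force: 59.8
```

```bash
python3 -c "
from h import *
go((508.3,-64.4,89,4.5));s=snap('wrist','w13.png');p,a,o=pose();bolts(s,p[2]/1000,xr=(.4,.6),yr=(-.2,.1))"
```

```text
t 36.2 pose [510.1 -63.  151.9] 4.62 q6 1.22 gap 0.0131 F [-0.2 -0.2 -1.1] 59.8
(508.3, -64.4, 89, 4.5) -> [-0.0064, 0.004, 0.2095, 0.0003]
bolt [268. 260.] (array([510.5, -61.3]), array([45.7, 17.6]), 1.0) 0.1511 3232
bolt [260.  219.5] (array([518. , -46.1]), array([8.7, 3.4]), -54.2) 0.1521 188
bolt [260. 300.] (array([520.2, -76.5]), array([8.6, 3.6]), 63.0) 0.152 193
```

{"method": "send_rows", "body": {"deltas": [[-0.006,0.004,0.04,0,255],[-0.006,0.004,0.08,0,255],[-0.006,0.004,0.11,0,255],[-0.006,0.004,0.14,0,255],[-0.006,0.004,0.16,0,255],[-0.006,0.004,0.175,0,255],[-0.006,0.004,0.19,0,255],[-0.006,0.004,0.2,0,255],[-0.006,0.004,0.206,0,255],[-0.006,0.004,0.209,0,255]]}}

```text
t: 37.08
ee_pos: [0.5079, -0.0653, 0.0885]
ee_rot: [0.999, 0.04, -0.0, 0.0]
ft_force: [-2.7, 1.1, 5.1]
finger_gap: 0.0129
finger_force: 60.6
```

{"method": "send_rows", "body": {"deltas": [[0,0,-0.002,-0.01,255],[0,0,-0.002,-0.03,255],[0,0,-0.002,-0.045,255],[0,0,-0.002,-0.06,255],[0,0,-0.002,-0.075,255],[0,0,-0.002,-0.09,255],[0,0,-0.002,-0.1,255],[0,0,-0.002,-0.11,255],[0,0,-0.002,-0.12,255],[0,0,-0.002,-0.13,255]]}}

```text
t: 37.92
ee_pos: [0.5081, -0.0653, 0.089]
ee_rot: [0.901, 0.435, 0.0, 0.0]
ft_force: [0.4, -0.5, -1.4]
finger_gap: 0.0126
finger_force: 59.8
```

{"method": "send_rows", "body": {"deltas": [[0,0,0,-0.015,255],[0,0,0,-0.03,255],[0,0,0,-0.045,255],[0,0,0,-0.06,255],[0,0,0,-0.075,255],[0,0,0,-0.09,255],[0,0,0,-0.105,255],[0,0,0,-0.12,255],[0,0,0,-0.12,255],[0,0,0,-0.12,255]]}}

```text
t: 38.75
ee_pos: [0.5079, -0.0653, 0.0889]
ee_rot: [0.679, 0.734, 0.0, 0.0]
ft_force: [-0.4, 0.6, -0.9]
finger_gap: 0.0133
finger_force: 59.8
```

{"method": "send_rows", "body": {"deltas": [[0,0,0.001,0,255],[0,0,0.001,0,150],[0,0,0.001,0,150],[0,0,0.001,0,150],[0,0,-0.05,0,150],[0,0,-0.15,0,150],[0,0,-0.28,0,150],[0,0,-0.4,0,150],[0,0,-0.45,0,150],[0,0,-0.45,0,150]]}}

```text
t: 39.58
ee_pos: [0.5105, -0.066, 0.23]
ee_rot: [0.679, 0.734, 0.002, 0.005]
ft_force: [0.3, 0.1, 0.5]
finger_gap: 0.0352
finger_force: 0.0
```

{"method": "send_rows", "body": {"deltas": [[0.9,-0.09,0,0.015,150],[0.9,-0.09,0,0.03,150],[0.9,-0.09,0,0.05,150],[0.9,-0.09,0,0.07,150],[0.9,-0.09,0,0.09,150],[0.9,-0.09,0,0.11,150],[0.9,-0.09,0,0.13,150],[0.9,-0.09,0,0.15,150],[0.9,-0.09,0,0.17,150],[0.9,-0.09,0,0.186,150]]}}

```text
t: 40.42
ee_pos: [0.4584, 0.2027, 0.222]
ee_rot: [0.964, 0.265, -0.001, 0.0]
ft_force: [0.6, -0.5, 1.2]
finger_gap: 0.0355
finger_force: 0.0
```

```bash
python3 -c "
from h import *
go((436.3,329.3,128,-1.8));t=snap('top');s=snap('scene')
for i in (t,s): bolts(i,.086,xr=(.4,.6),yr=(-.2,.1));pulls(i)"
```

```text
t 40.4 pose [458.4 202.7 222. ] 30.72 q6 1.30 gap 0.0355 F [ 0.6 -0.5  1.2] 0.0
(436.3, 329.3, 128, -1.8) -> [0.1521, -0.4006, 0.3134, 0.0903]
pull [170. 136.] (array([614.4, 267.1]), array([68.3, 13.7]), 86.9) 115
pull [282. 337.] (array([505. , 276.5]), array([67. , 13.8]), 87.5) 147
pull [303. 302.] (array([615.9, 270.9]), array([68., 13.]), 87.9) 155
```

{"method": "send_rows", "body": {"deltas": [[0.152,-0.4,0,0.015,150],[0.152,-0.4,0,0.03,150],[0.152,-0.4,0,0.05,150],[0.152,-0.4,0.07,0.07,150],[0.152,-0.4,0.15,0.09,150],[0.152,-0.4,0.23,0.09,160],[0.152,-0.4,0.31,0.09,160],[0.152,-0.4,0.31,0.09,160],[0.152,-0.4,0.31,0.09,160],[0.152,-0.4,0.31,0.09,160]]}}

```text
t: 41.35
ee_pos: [0.4374, 0.3282, 0.1316]
ee_rot: [1.0, -0.012, 0.001, -0.0]
ft_force: [0.6, -1.0, -0.1]
finger_gap: 0.0319
finger_force: 0.0
```

```bash
python3 -c "
from h import *
s=snap('wrist');bolts(s,.094);go((436.3,329.3,95.5,-1.8))"
```

```text
bolt [238. 259.] (array([436.4, 329.9]), array([45.4, 13.7]), -1.8) 0.0937 1979
t 41.4 pose [438.  328.5 132.5] -1.41 q6 2.10 gap 0.0317 F [ 0.3  0.4 -0.3] 0.0
(436.3, 329.3, 95.5, -1.8) -> [-0.0056, -0.0025, 0.1233, 0.0011]
```

{"method": "send_rows", "body": {"deltas": [[-0.0055,-0.0025,0.04,0,160],[-0.0055,-0.0025,0.08,0,160],[-0.0055,-0.0025,0.11,0,160],[-0.0055,-0.0025,0.122,0,160],[-0.0055,-0.0025,0.122,0,160],[-0.0055,-0.0025,0.122,0,160],[-0.0055,-0.0025,0.122,0,255],[-0.0055,-0.0025,0.122,0,255],[-0.0055,-0.0025,0.122,0,255],[-0.0055,-0.0025,0.122,0,255]]}}

```text
t: 42.23
ee_pos: [0.435, 0.329, 0.0937]
ee_rot: [1.0, -0.012, -0.0, -0.0]
ft_force: [-0.2, -0.4, -1.9]
finger_gap: 0.0129
finger_force: 59.7
```

{"method": "send_rows", "body": {"deltas": [[0,0,-0.05,0,255],[0,0,-0.1,0,255],[0,0,-0.15,0,255],[0,0,-0.2,0,255],[0,0,-0.3,0,255],[0,0,-0.4,0,255],[0,0,-0.46,0,255],[0,0,-0.46,0,255],[0,0,-0.46,0,255],[0,0,-0.46,0,255]]}}

```text
t: 43.07
ee_pos: [0.4344, 0.3286, 0.2302]
ee_rot: [1.0, -0.013, -0.001, 0.001]
ft_force: [-0.4, -0.1, -1.5]
finger_gap: 0.0129
finger_force: 59.8
```

```bash
python3 -c "
from h import *
go((475,60,232,-1.4),(515.3,-152,232,4.5),(515.3,-152,150,4.5))"
```

```text
t 43.1 pose [434.4 328.6 230.2] -1.44 q6 2.11 gap 0.0129 F [-0.4 -0.1 -1.5] 59.8
(475, 60, 232, -1.4) -> [0.1576, 0.8916, -0.0061, -0.0001]
(515.3, -152, 232, 4.5) -> [0.1516, 0.7032, -0.0, -0.0164]
(515.3, -152, 150, 4.5) -> [0.0, 0.0, 0.2733, -0.0]
```

{"method": "send_rows", "body": {"deltas": [[0.158,0.892,0,0,255],[0.158,0.892,0,0,255],[0.158,0.892,0,0,255],[0.158,0.892,0,0,255],[0.158,0.892,0,0,255],[0.158,0.892,0,0,255],[0.158,0.892,0,0,255],[0.158,0.892,0,0,255],[0.158,0.892,0,0,255],[0.158,0.892,0,0,255]]}}

```text
t: 43.9
ee_pos: [0.475, 0.0606, 0.2302]
ee_rot: [1.0, -0.013, -0.002, -0.0]
ft_force: [-1.0, 0.1, -1.5]
finger_gap: 0.0129
finger_force: 59.9
```

{"method": "send_rows", "body": {"deltas": [[0.152,0.703,0,-0.016,255],[0.152,0.703,0,-0.016,255],[0.152,0.703,0,-0.016,255],[0.152,0.703,0,-0.016,255],[0.152,0.703,0,-0.016,255],[0.152,0.703,0,-0.016,255],[0.152,0.703,0.08,-0.016,255],[0.152,0.703,0.16,-0.016,255],[0.152,0.703,0.24,-0.016,255],[0.152,0.703,0.26,-0.016,255]]}}

```text
t: 44.73
ee_pos: [0.5137, -0.149, 0.1486]
ee_rot: [0.999, 0.039, -0.004, -0.002]
ft_force: [-0.5, 0.5, -1.6]
finger_gap: 0.013
finger_force: 59.9
```

```bash
python3 -c "
from h import *
s=snap('wrist','w14.png');go((515.3,-151.8,88,4.5));p,a,o=pose();bolts(s,p[2]/1000,xr=(.4,.6),yr=(-.3,0))"
```

```text
t 44.8 pose [ 513.9 -149.2  149.2] 4.43 q6 1.07 gap 0.0129 F [-1.5  0.5 -2.3] 59.9
(515.3, -151.8, 88, 4.5) -> [0.0041, 0.0092, 0.2039, -0.0002]
bolt [267. 260.] (array([ 514.8, -147. ]), array([46.1, 17.6]), 1.4) 0.149 3313
bolt [260. 220.] (array([ 521.3, -131.9]), array([8.6, 3.4]), -53.3) 0.1491 185
bolt [260.5 300. ] (array([ 523.7, -162.8]), array([8.9, 3.5]), 64.2) 0.1488 184
```

{"method": "send_rows", "body": {"deltas": [[0,0,0,0,255],[0,0,0,0,255],[0,0,0,0,255],[0,0,0,0,255],[0,0,0,0,255],[0,0,0,0,255],[0,0,0,0,255],[0,0,0,0,255],[0,0,0,0,255],[0,0,0,0,255]]}}

```text
t: 45.62
ee_pos: [0.5161, -0.1518, 0.1539]
ee_rot: [0.999, 0.038, -0.0, -0.0]
ft_force: [-0.2, 0.9, -2.5]
finger_gap: 0.0127
finger_force: 59.9
```

```bash
python3 -c "
from h import *
go((515.3,-151.8,88,4.5))"
```

```text
t 45.6 pose [ 516.1 -151.8  153.9] 4.31 q6 1.07 gap 0.0127 F [-0.2  0.9 -2.5] 59.9
(515.3, -151.8, 88, 4.5) -> [-0.0026, -0.0002, 0.2198, -0.0005]
```

{"method": "send_rows", "body": {"deltas": [[-0.002,0,0.04,0,255],[-0.002,0,0.08,0,255],[-0.002,0,0.12,0,255],[-0.002,0,0.15,0,255],[-0.002,0,0.17,0,255],[-0.002,0,0.185,0,255],[-0.002,0,0.2,0,255],[-0.002,0,0.21,0,255],[-0.002,0,0.216,0,255],[-0.002,0,0.219,0,255]]}}

```text
t: 46.45
ee_pos: [0.5157, -0.1519, 0.0883]
ee_rot: [0.999, 0.038, 0.0, 0.0]
ft_force: [-0.5, 0.2, -1.4]
finger_gap: 0.0127
finger_force: 59.9
```

{"method": "send_rows", "body": {"deltas": [[0,0,0,-0.01,255],[0,0,0,-0.03,255],[0,0,0,-0.045,255],[0,0,0,-0.06,255],[0,0,0,-0.075,255],[0,0,0,-0.09,255],[0,0,0,-0.1,255],[0,0,0,-0.11,255],[0,0,0,-0.12,255],[0,0,0,-0.13,255]]}}

```text
t: 47.28
ee_pos: [0.5159, -0.152, 0.0889]
ee_rot: [0.901, 0.433, 0.0, 0.0]
ft_force: [-0.1, 0.4, -0.7]
finger_gap: 0.0129
finger_force: 59.9
```

{"method": "send_rows", "body": {"deltas": [[0,0,0,-0.015,255],[0,0,0,-0.03,255],[0,0,0,-0.045,255],[0,0,0,-0.06,255],[0,0,0,-0.075,255],[0,0,0,-0.09,255],[0,0,0,-0.105,255],[0,0,0,-0.119,255],[0,0,0,-0.119,255],[0,0,0,-0.119,255]]}}

```text
t: 48.12
ee_pos: [0.5158, -0.1519, 0.0888]
ee_rot: [0.683, 0.73, 0.0, 0.0]
ft_force: [-0.7, -0.4, -0.4]
finger_gap: 0.0129
finger_force: 59.9
```

{"method": "send_rows", "body": {"deltas": [[0,0,0.002,0,255],[0,0,0.002,0,150],[0,0,0.002,0,150],[0,0,0.002,0,150],[0,0,-0.05,0,150],[0,0,-0.15,0,150],[0,0,-0.28,0,150],[0,0,-0.4,0,150],[0,0,-0.4,0,150],[0,0,-0.4,0,150]]}}

```text
t: 48.95
ee_pos: [0.5174, -0.1526, 0.2122]
ee_rot: [0.682, 0.731, 0.001, 0.003]
ft_force: [0.3, -0.0, -0.3]
finger_gap: 0.0352
finger_force: 0.0
```

```bash
python3 -c "
from h import *
go((535,100,225,87.7));s=snap('wrist','w15.png');bolts(s,.088,xr=(.4,.6),yr=(-.3,.2));held(s,0,0,.045,.065)"
```

```text
t 49.0 pose [ 517.4 -152.6  212.2] 93.94 q6 -0.49 gap 0.0352 F [ 0.3 -0.  -0.3] 0.0
(535, 100, 225, 87.7) -> [0.8359, 0.1166, -0.0427, 0.0173]
bolt [ 76. 254.] (array([509. , -65.8]), array([45. , 13.5]), -85.8) 0.0877 1217
bolt [189. 257.] (array([ 516.9, -150.2]), array([45. , 13.9]), -88.1) 0.0878 916
held (array([474.3, -67.9]), array([52.4, 42.8]), 4.0) 0.054 2735
held (array([541.9, -63.7]), array([51. , 43.1]), 2.6) 0.0539 2792
held (array([ 514.9, -150.6]), array([120.7,  45.3]), 5.2) 0.054 4559
```

View pics/w15.png

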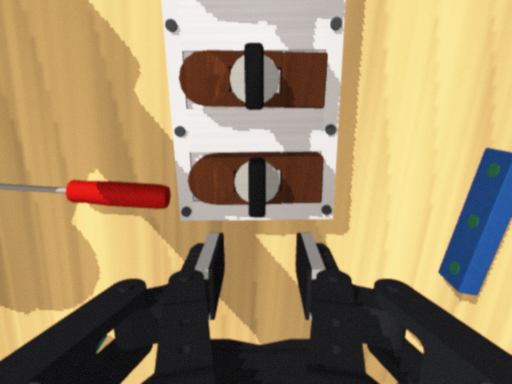

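Both visible bolts sit crosswise, at (254,77) and (257,187), with handle tops at 88 mm, so they are seated. Now the covers: enter between the two pulls with closed fingers.

{"method": "send_rows", "body": {"deltas": [[0.836,0.117,-0.04,0.0173,255],[0.836,0.117,-0.04,0.0173,255],[0.836,0.117,-0.04,0.0173,255],[0.836,0.117,-0.04,0.0173,255],[0.836,0.117,-0.04,0.0173,255],[0.836,0.117,-0.04,0.0173,255],[0.836,0.117,-0.04,0.0173,255],[0.836,0.117,-0.04,0.0173,255],[0.836,0.117,-0.04,0.0173,255],[0.836,0.117,-0.04,0.0173,255]]}}

```text
t: 49.83
ee_pos: [0.5327, 0.0997, 0.219]
ee_rot: [0.721, 0.692, -0.001, -0.001]
ft_force: [0.6, -0.7, -0.2]
finger_gap: -0.0001
finger_force: 0.0
```

```bash
python3 -c "
from h import *
go((555,272.5,200,87.7),(555,272.5,147,87.7),(420,277.9,147,87.7))"
```

```text
t 49.8 pose [532.7  99.7 219. ] 87.65 q6 0.09 gap -0.0001 F [ 0.6 -0.7 -0.2] 0.0
(555, 272.5, 200, 87.7) -> [0.5787, 0.0505, 0.0633, -0.0001]
(555, 272.5, 147, 87.7) -> [0.0, 0.0, 0.1767, -0.0]
(420, 277.9, 147, 87.7) -> [-0.0001, -0.4504, -0.0, -0.0]
```

{"method": "send_rows", "body": {"deltas": [[0.579,0.05,0,0,255],[0.579,0.05,0,0,255],[0.579,0.05,0,0,255],[0.579,0.05,0,0,255],[0.579,0.05,0.06,0,255],[0.579,0.05,0.14,0,255],[0.579,0.05,0.17,0,255],[0.579,0.05,0.17,0,255],[0.579,0.05,0.17,0,255],[0.579,0.05,0.17,0,255]]}}

```text
t: 50.67
ee_pos: [0.556, 0.2728, 0.1706]
ee_rot: [0.722, 0.692, 0.001, 0.0]
ft_force: [0.7, -0.1, 0.6]
finger_gap: -0.0
finger_force: 0.0
```

```bash
python3 -c "
from h import *
go((555,272.5,146,87.7))"
```

```text
t 50.7 pose [556.  272.8 170.6] 87.62 q6 0.38 gap -0.0000 F [ 0.7 -0.1  0.6] 0.0
(555, 272.5, 146, 87.7) -> [-0.0011, -0.0034, 0.0819, -0.0002]
```

{"method": "send_rows", "body": {"deltas": [[0,0,0.04,0,255],[0,0,0.08,0,255],[0,0,0.08,0,255],[0,-0.06,0.08,0,255],[0,-0.13,0.08,0,255],[0,-0.2,0.08,0,255],[0,-0.27,0.08,0,255],[0,-0.34,0.08,0,255],[0,-0.4,0.08,0,255],[0,-0.42,0.08,0,255]]}}

```text
t: 51.5
ee_pos: [0.4273, 0.2786, 0.1447]
ee_rot: [0.721, 0.693, -0.0, -0.0]
ft_force: [2.6, -0.5, -0.4]
finger_gap: 0.0003
finger_force: 0.9
```

{"method": "send_rows", "body": {"deltas": [[0,-0.01,0,0,255],[0,-0.02,0,0,255],[0,-0.025,0,0,255],[0,-0.03,0,0,255],[0,-0.035,0,0,255],[0,-0.04,0,0,255],[0,-0.04,0,0,255],[0,-0.04,0,0,255],[0,-0.04,0,0,255],[0,-0.04,0,0,255]]}}

```text
t: 52.33
ee_pos: [0.4173, 0.2793, 0.1454]
ee_rot: [0.721, 0.693, 0.0, 0.0]
ft_force: [1.7, -0.3, 0.1]
finger_gap: 0.0003
finger_force: 0.5
```

```bash
python3 -c "
from h import *
go();pulls(snap('scene','s4.png'));pulls(snap('top'))"
```

```text
t 52.3 pose [417.3 279.3 145.4] 87.73 q6 0.48 gap 0.0003 F [ 1.7 -0.3  0.1] 0.5
pull [270. 375.] (array([399. , 302.5]), array([23.5, 12.4]), 85.1) 49
pull [302.  301.5] (array([615.7, 270.9]), array([68.8, 14. ]), 87.9) 168
pull [170. 136.] (array([614.8, 266.6]), array([69.2, 14.7]), 88.1) 130
pull [244. 134.] (array([396., 260.]), array([36.3, 11.6]), -89.9) 59
```

{"method": "send_rows", "body": {"deltas": [[0,-0.004,0,0,255],[0,-0.008,0,0,255],[0,-0.011,0,0,255],[0,-0.014,0,0,255],[0,-0.016,0,0,255],[0,-0.018,0,0,255],[0,-0.018,0,0,255],[0,-0.018,0,0,255],[0,-0.018,0,0,255],[0,-0.018,0,0,255]]}}

```text
t: 53.27
ee_pos: [0.4153, 0.2793, 0.1457]
ee_rot: [0.721, 0.693, 0.004, 0.003]
ft_force: [14.6, -0.6, -8.2]
finger_gap: 0.0001
finger_force: 7.5
```

Near cover is at its stop. Now push the far pull towards +x.

{"method": "send_rows", "body": {"deltas": [[0,0.03,-0.01,0,255],[0,0.1,-0.01,0,255],[0,0.2,-0.01,0,255],[0,0.3,-0.01,0,255],[0,0.4,-0.01,0,255],[0,0.5,-0.01,0,255],[0,0.55,-0.01,0,255],[0,0.6,-0.01,0,255],[0,0.63,-0.01,0,255],[0,0.65,-0.01,0,255]]}}

```text
t: 54.1
ee_pos: [0.6067, 0.2717, 0.1478]
ee_rot: [0.721, 0.693, -0.001, -0.001]
ft_force: [-2.4, -0.5, 0.4]
finger_gap: 0.0
finger_force: 0.9
```

```bash
python3 -c "
from h import *
go();pulls(snap('scene','s5.png'));pulls(snap('top'))"
```

```text
t 54.1 pose [606.7 271.7 147.8] 87.71 q6 0.35 gap 0.0000 F [-2.4 -0.5  0.4] 0.9
pull [264. 371.] (array([396. , 283.9]), array([61.4, 14. ]), 87.2) 123
pull [312. 302.] (array([628.6, 291.3]), array([27.6, 14. ]), 82.2) 74
pull [166. 142.] (array([625.6, 250.8]), array([37.1, 12.7]), 84.0) 53
```

{"method": "send_rows", "body": {"deltas": [[0,0.015,0,0,255],[0,0.025,0,0,255],[0,0.035,0,0,255],[0,0.04,0,0,255],[0,0.045,0,0,255],[0,0.049,0,0,255],[0,0.053,0,0,255],[0,0.056,0,0,255],[0,0.056,0,0,255],[0,0.056,0,0,255]]}}

```text
t: 55.03
ee_pos: [0.6236, 0.271, 0.1484]
ee_rot: [0.721, 0.693, 0.0, 0.0]
ft_force: [-1.0, -0.8, -0.9]
finger_gap: -0.0
finger_force: 0.5
```

{"method": "send_rows", "body": {"deltas": [[0,0.004,0,0,255],[0,0.008,0,0,255],[0,0.011,0,0,255],[0,0.014,0,0,255],[0,0.016,0,0,255],[0,0.018,0,0,255],[0,0.018,0,0,255],[0,0.018,0,0,255],[0,0.018,0,0,255],[0,0.018,0,0,255]]}}

```text
t: 55.87
ee_pos: [0.6253, 0.2711, 0.1482]
ee_rot: [0.721, 0.693, -0.004, -0.003]
ft_force: [-15.2, -1.4, 7.1]
finger_gap: 0.0003
finger_force: 7.7
```

Far cover is at its stop. Back off, retract upwards and check.

{"method": "send_rows", "body": {"deltas": [[0,-0.04,0,0,255],[0,-0.08,0,0,255],[0,-0.1,-0.1,0,255],[0,-0.1,-0.2,0,255],[-0.1,-0.1,-0.35,0,255],[-0.3,-0.1,-0.4,0,255],[-0.5,-0.3,-0.4,0,255],[-0.6,-0.4,-0.4,0,255],[-0.7,-0.5,-0.4,0,255],[-0.8,-0.6,-0.4,0,255]]}}

```text
t: 56.7
ee_pos: [0.4861, 0.0839, 0.2679]
ee_rot: [0.721, 0.693, 0.001, 0.001]
ft_force: [-0.8, -0.5, 0.6]
finger_gap: -0.0001
finger_force: 0.0
```

{"method": "send_rows", "body": {"deltas": [[-0.1,-0.1,0,0,255],[-0.2,-0.2,0,0,255],[-0.2,-0.3,0,0,255],[-0.2,-0.3,0,0,255],[-0.2,-0.3,0,0,255],[-0.2,-0.3,0,0,255],[-0.2,-0.3,0,0,255],[-0.2,-0.3,0,0,255],[-0.2,-0.3,0,0,255],[-0.2,-0.3,0,0,255]]}}

```text
t: 57.53
ee_pos: [0.3947, 0.0293, 0.2666]
ee_rot: [0.721, 0.693, -0.0, -0.0]
ft_force: [-0.2, -0.6, 0.6]
finger_gap: 0.0004
finger_force: 0.0
```

```bash
python3 -c "
from h import *
go();t=snap('top','t6.png');pulls(t);s=snap('scene','s6.png');pulls(s)
for i in (t,s): bolts(i,.087,xr=(.4,.6),yr=(-.25,.1))
a=cv2.imread('pics/t6.png')[130:270,80:310];b=cv2.imread('pics/s6.png')[160:360,200:420]
cv2.imwrite('pics/c6.png',np.hstack([cv2.resize(a,(400,300)),cv2.resize(b,(400,300))]))"
```

```text
t 57.5 pose [394.7  29.3 266.6] 87.77 q6 -0.08 gap 0.0004 F [-0.2 -0.6  0.6] 0.0
pull [161. 136.] (array([643.4, 265.7]), array([69.8, 15.4]), 87.8) 126
pull [245.  128.5] (array([394.5, 276.3]), array([68.3, 14. ]), 85.6) 120
pull [263. 370.] (array([395.9, 280.4]), array([68.8, 13.8]), 86.6) 133
pull [308. 292.] (array([644.2, 269.6]), array([68.7, 14.6]), 87.9) 172
```

View pics/c6.png

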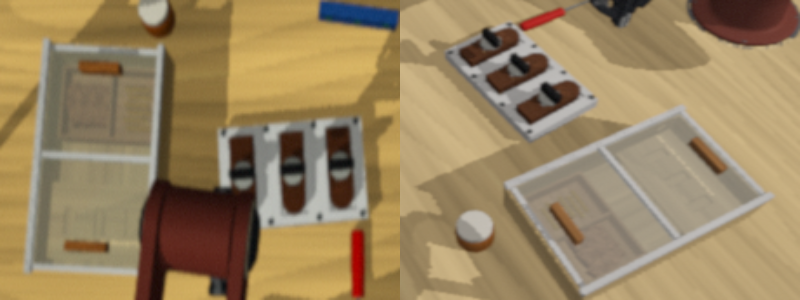

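Both covers are shut with their pulls symmetric about the chest, and all three bolts lie crosswise on their seated blanks. Handing in.

```bash
python3 -c "
from rig import manip
print(manip.hand_in())"
```

```text
the job is handed in; nothing more can be done
None
```

I seated all three walnut blanks in the fixture, locked each with a quarter-turn T-bolt, slid both covers fully shut, and handed the job in at about 58 s; no verdict came back.

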